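# Click the portion clip onto the doughnut filler's plunger rod

## Task

Take the blue horseshoe portion clip out of its white holder and push it, open side down, over the plunger rod of the doughnut filler between the grey guide plate and the brass sprung collar, until it clicks fully home, its arch down on the rod and the collar sprung in above its pads; then let go. Press by feel and gently (well under 25 N), and leave the other clips, the doughnut and the bowl where they are.

Things in the scene. Friction and masses are not known exactly. Their poses are not given: they have to be found in the camera images.
- clip_blue_grip (a point): BLUE plastic horseshoe clip, the one to fit, 44 x 15 x 136 mm, 70 g, gap down. This point: centre of its upright grip tab (24 mm in x, 12 mm thick in y, top 22 mm above the point). z up, x across the legs, y through the thickness. Flat back 6 mm to +y. Its front faces -y and must face the collar.
- clip_blue: Same clip and axes; origin at its bore centre, 58 mm below the grip point. Slot between the legs 13 mm wide (flared to 21 at the tips), closed by the arch 6.5 mm above here; leg tips 56 mm below. Front (-y) face 6 mm out; 10 to 22 mm below, pads 9 mm out; then 24 mm long ramps to 4 mm thick tips (2 to 6 mm on the +y side).
- clip_yellow_grip (a point): Yellow clip: like the blue one, slightly thinner. Stays in the holder.
- clip_red_grip (a point): Red clip: like the blue one, slightly thinner. Stays in the holder.
- caddy: Fixed white plastic holder, 210 x 41 x 51 mm, with a row of three upright pockets (47 x 17 mm, 46 mm deep, 66 mm apart along its x); the clips stand in them in any order, legs down, 1 to 2 mm loose, padded fronts to the holder's -y (the robot's right, like the collar's side of the gap). Origin: centre of its underside; x along the row, z up.
- gap (a point): Middle of the 8 mm gap for the clip; fixed to the housing, 95 mm above the worktop. y along the rod, z up: guide plate face 4 mm to +y, collar 4 mm to -y. The rod (10 mm dia., level) lies over or under this point, but is set by hand up to 8 mm higher or lower: not measured, new each time, stiff. Feel for it. Fit the clip with its x, y, z along these; home, its grip point is 56.5 mm above the rod's centre.
- filler: Fixed doughnut filler: steel barrel and hopper on a white base 100 x 320 mm. Same axes as the gap point; origin under its base, 95 mm below and 4 mm to +y of it. Grey guide plate 56 mm wide, top 22 mm over the rod; brass collar 26 mm dia., 8 mm thick; black knob 34 mm dia. 56 mm beyond the collar. Hopper (to 230 mm high) from 80 mm to +y.
- plunger (a joint): How far rod, collar and knob are drawn out to -y against their spring (m): 0 at rest, about 0.007 while the collar rides on the clip's pads, 0.004 once sprung in above them (click). Spring: 1 N plus 0.25 N per mm; pushing the clip down takes about 2 to 10 N. Both read up to 2 mm more while the clip is held off the guide plate. The click comes about 2 mm before the arch meets the rod.
- bun: Glazed doughnut, 86 mm diameter, 52 mm tall, loose on the worktop; origin at its underside. Leave alone.
- bowl: Small steel bowl, 120 mm diameter, 55 mm tall, loose on the worktop; origin at its underside. Leave alone.
Not all that is in view belongs to the job. What is shaped like the clip_blue but purple or turquoise is not meant.

How it is judged:
On the way, in this order (a step that is already met when the one before it is completed fails the run):
1. the blue clip is lifted out of its holder (height (world z) of clip_blue_grip above 0.17 m), for 0.1 s.
2. the blue clip is on the rod and the collar has clicked in above its pads (value of joint plunger between 0.0025 and 0.006 m and x of clip_blue_grip in the frame of gap between -0.006 and 0.006 m and y of clip_blue_grip in the frame of gap between -0.007 and 0.003 m and z of clip_blue_grip in the frame of gap between 0.047 and 0.067 m and angle between the y axis of clip_blue_grip and the y axis of gap, either way round below 0.12 rad and angle between clip_blue_grip's own z axis and vertical below 0.15 rad), for 0.2 s.
At the end, for the whole second after the job is handed in: The blue clip straddles the rod, upright within 0.15 rad, square within 0.12 rad, its grip point 47 to 67 mm above the gap point and within 6 mm across the rod, the collar sprung in above its pads (plunger 2.5 to 6 mm) and gripping it (over 1 N); released and at rest (all of step 2 and linear speed of clip_blue below 0.01 m/s and angular speed of clip_blue below 0.1 rad/s and contact force between clip_blue and filler above 1 N); the robot touches nothing.
It fails at once if the clip is pressed against the filler with more than 25 N (contact force between clip_blue and filler above 25 N).
It fails at once if the arm or fingers push the filler with more than 10 N (contact force between any of the fingers, the arm and filler above 10 N).
It fails at once if another clip, the doughnut or the bowl is moved more than 20 mm (distance of any of clip_yellow_grip, clip_red_grip, bun, bowl from where it was at the start of the episode above 0.02 m).
It also fails if it takes over 72 s, if anything falls off the work surface, if the arm or the gripper's body presses on something with over 40 N, if the wrist force passes 120 N, or if a joint passes its speed limit or range.

## Robot

A 6-joint arm with a two-finger parallel gripper is mounted at the origin on the work surface. World frame = base frame: x ahead of the robot, y to its left, z up, the work surface at z = 0. Lengths are in m, angles in rad, forces in N, time in s.
With the tool pointing down it reaches from about 0.375 to 0.9 m from the base axis. Payload 3.1 kg.
Tool frame: the origin (TCP) lies at the very end of the fingers, on their centre line; the grasp point (between the pads) lies 19 mm behind it; z points along the fingers, y is the direction in which the jaws open and shut (so a half turn about z gives the same grasp; the last joint's range is limited). The gripper opens to 87 mm and grips with 3 to 60 N. Pads are 19 mm wide; open, the fingers measure 117 mm over their backs; the gripper's body (75 mm by 190 mm) begins 51 mm behind the grasp point.
Start: joints at [0.974, 0.527, 1.433, -0, 1.181, -0.178], TCP at [0.254, 0.571, 0.184] pointing down, gripper open.
Joint ranges: [-3.08, 3.08], [-0.75, 2.2], [0.22, 2.44], [-1.43, 4.57], [0, 2.65], [-2.85, 2.85]. Speed limits (rad/s): [2.79, 2.79, 3.14, 3.14, 3.14, 3.14].

## Interface

Orientations are given as a unit quaternion [x, y, z, w].
In Python, from rig import robot gives the robot as it stands.
- The arm moves only by the tool arm_command, never from a script. Its argument "targets" is a list of rows, each a list of 5 numbers: the shift along the tool's x, y, z in cm, then the turn about the tool's z in rad, then the finger opening in cm, from 0 to 8.7. In form: [[dx, dy, dz, spin, hand], ...]. A call has 1 to 5 rows; each row is the pose to reach, as a shift and turn from the pose commanded when the call began, along the tool's axes at that moment; what a row does not reach only later rows make up. A row lasts 1/8 s, in which the tool goes at most 62.5 mm and 10.7 degrees, less where a joint would pass 70% of its speed; a pose out of reach is approached as far as the arm can. A call with a gripper value outside its range is refused whole. The fingers move at their own pace and stop on an object; "newtons" is the grip in N (left out, the last holds). Time passes only in rows, so rows that repeat a pose let the fingers close. It gives the time, the measured TCP pose, the force and the opening at its end, in the units of the state.
- robot.get_obs(): the state, without advancing time (a new reading comes with each control period).
- robot.camera(name): name is "side" or "top"; returns (picture, depth): 480x640x3 uint8, red, green, blue; 480x640 float32, m along the optical axis (not along the pixel's ray), 0 where there is no reading.
- robot.camera_model(name): a dict with "mtx" (3x3 intrinsics, pixels), "k1" (the pictures are not rectified: a ray, as slopes to the right and down, at radius r is drawn at 1 + k1 r^2 times it, then the intrinsics apply), "extrinsics" (4x4, takes a point from world to camera coordinates). Camera axes: x right, y up, looking along -z (the intrinsics and any distortion apply to the point x, -y, -z); pixel columns grow to the right and rows downward; lengths in m; the calibration is good to about 2 mm. A picture is of the moment at which its call begins. camera_model takes no time and is no camera call.
- robot.hand_in(): hands the job in, once; it reports no verdict.
The state is a dict: "time": time; "q": joint angles; "joint_velocities": joint speeds; "joint_torque": joint torques, N m; "position": TCP position; "tool_rot": TCP orientation; "ft_force": force on the tool from outside, world axes, zero at the start; "moment": the same for the moment, N m; "grip_width": finger opening in m.
Only numpy, scipy, OpenCV 4.12 (cv2) and the standard library are available. Lean on these libraries where they do the work, as an engineer would, in place of code of your own. Each camera call takes 0.05 s, during which the arm holds its last target.

## Working session

There is one attempt and no reset: what is moved stays moved. The work goes in short steps, Python scripts to look and compute and a tool call to move; the robot and the scene stay as the last step left them, time stands still between calls to the robot, and variables do not carry over. Pictures are saved under pics/ and viewed, and the job is handed in when it is done.

Besides the shell and the picture viewer there is one more tool, called after "Emit:" as name(argument=value, ...) on one line, values as JSON. arm_command: Moves the arm, as the interface text tells. Its arguments: {"type":"object","properties":{"targets":{"type":"array","items":{"type":"array","items":{"type":"number"}}},"newtons":{"type":"number"}},"required":["targets"]}

```bash
mkdir -p pics; ls
cat > h.py <<'E'
import numpy as np, cv2
from rig import robot
def snap(n,tag):
    im,d=robot.camera(n); cv2.imwrite(f'pics/{tag}.png',im[:,:,::-1]); np.save(f'pics/{tag}.npy',d); return im,d
def ray(n,u,v):
    m=robot.camera_model(n);K=np.array(m['mtx']);k=m['k1'];E=np.array(m['extrinsics'])
    D=np.array([k,0,0,0,0],float)
    p=cv2.undistortPoints(np.array([[[u,v]]],float),K,D,None,None,None)[0,0] if False else cv2.undistortPoints(np.array([[[u,v]]],float),K,D)[0,0]
    R=E[:3,:3];t=E[:3,3]
    d=R.T@np.array([p[0],-p[1],-1.]); return -R.T@t,d
def onz(n,u,v,z):
    o,d=ray(n,u,v); return o+d*(z-o[2])/d[2]
def atd(n,u,v,dep):
    o,d=ray(n,u,v); return o+d*dep
def proj(n,P):
    m=robot.camera_model(n);K=np.array(m['mtx']);k=m['k1'];E=np.array(m['extrinsics'])
    c=E[:3,:3]@np.array(P)+E[:3,3]; x=c[0]/-c[2];y=-c[1]/-c[2]; s=1+k*(x*x+y*y)
    return K@np.array([x*s,y*s,1])
E
python3 - <<'E'
from h import *
for n in('side','top'):
    snap(n,n+'0'); m=robot.camera_model(n); print(n,m['mtx'],m['k1'],np.round(m['extrinsics'],3).tolist())
print(robot.get_obs())
E
```

```text
pics
side [[600.38364729   0.         320.12571184]
 [  0.         600.38364729 252.1516048 ]
 [  0.           0.           1.        ]] 0.015248442362014914 [[0.949, -0.315, -0.025, -0.53], [0.179, 0.471, 0.864, -0.122], [-0.261, -0.824, 0.503, -0.908], [0.0, 0.0, 0.0, 1.0]]
top [[553.6170802    0.         324.83165118]
 [  0.         553.6170802  249.02092291]
 [  0.           0.           1.        ]] 0.000512808081656051 [[0.025, -1.0, -0.009, -0.141], [0.997, 0.024, 0.071, -0.545], [-0.071, -0.01, 0.997, -1.033], [0.0, 0.0, 0.0, 1.0]]
{'time': 0.1, 'q': array([ 9.73551537e-01,  5.28372401e-01,  1.43377795e+00,  1.14141660e-05,
        1.18143638e+00, -1.78469329e-01]), 'joint_velocities': array([ 6.20948925e-04, -1.63847368e-03, -2.07751876e-03,  1.32243931e-03,
       -3.34065646e-04,  4.42333380e-05]), 'joint_torque': array([-4.50325033e-04, -4.40985954e+01, -1.77149373e+01,  6.34721154e-02,
        5.34417224e-02, -3.08273445e-05]), 'position': array([0.25367617, 0.57038523, 0.18296888]), 'tool_rot': array([ 2.07863063e-01,  9.78157428e-01, -9.20980650e-04, -3.81969807e-04]), 'ft_force': array([ 0.07301627, -0.46534021,  0.28103161]), 'moment': array([ 0.05149058,  0.06641554, -0.01028021]), 'grip_width': 0.08699938257258265}
```

View pics/side0.png

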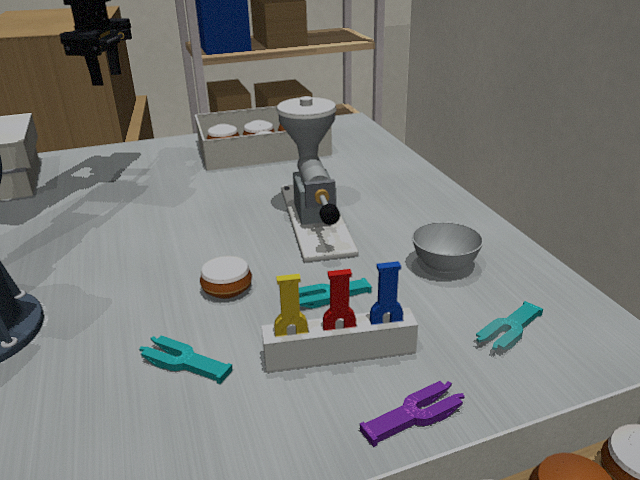

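View pics/top0.png

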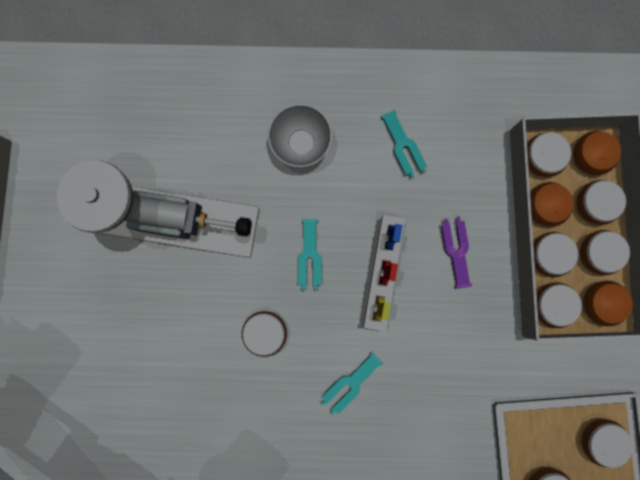

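Candidates for the blue clip: the upright blue clip in the holder at side (387,293) / top (394,236). Look-alikes are turquoise at side (333,293), (510,327), (186,358), purple at (412,412), red and yellow clips at (340,298) and (290,303), and a blue box on the shelf at (222,25). I choose the upright blue clip; next is a close crop.

Run:
```python
import cv2,numpy as np
s=cv2.imread('pics/side0.png');t=cv2.imread('pics/top0.png')
a=cv2.resize(s[250:380,250:430],None,fx=4,fy=4,interpolation=cv2.INTER_CUBIC)
cv2.imwrite('pics/c1.png',a)
b=cv2.resize(t[205:340,340:430],None,fx=4.4,fy=4.4,interpolation=cv2.INTER_CUBIC)
c=cv2.resize(t[150:270,120:270],None,fx=4.4,fy=4.4,interpolation=cv2.INTER_CUBIC)
cv2.imwrite('pics/c2.png',b);cv2.imwrite('pics/c3.png',c)
d=cv2.resize(s[170:265,270:365],None,fx=6,fy=6,interpolation=cv2.INTER_CUBIC);cv2.imwrite('pics/c4.png',d)
```

```text
(no output)
```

View pics/c1.png

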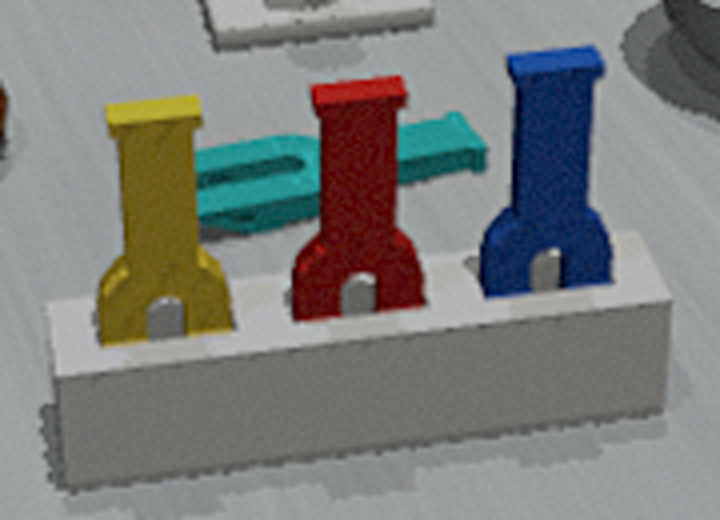

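View pics/c2.png

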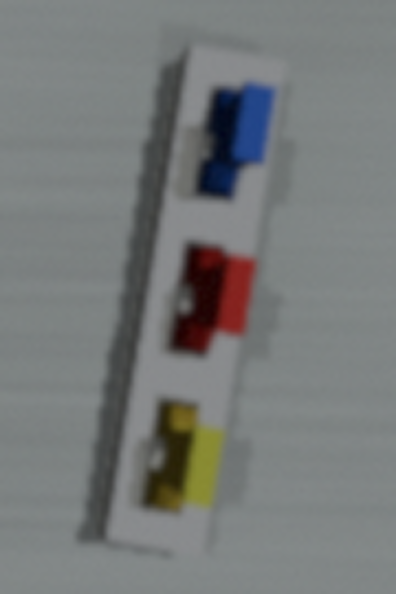

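View pics/c3.png

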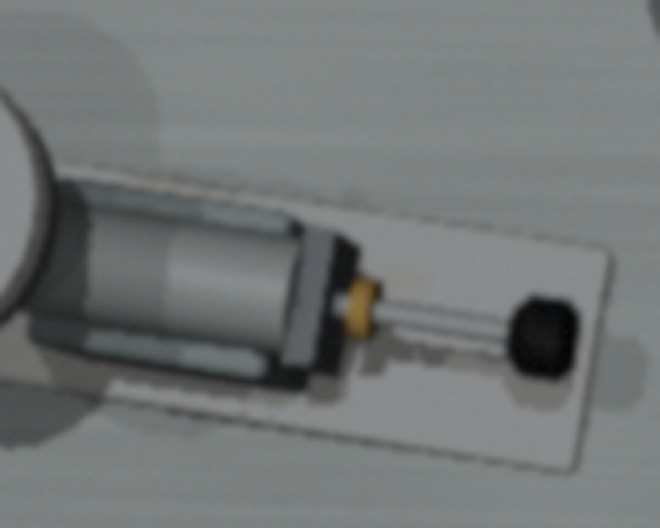

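View pics/c4.png

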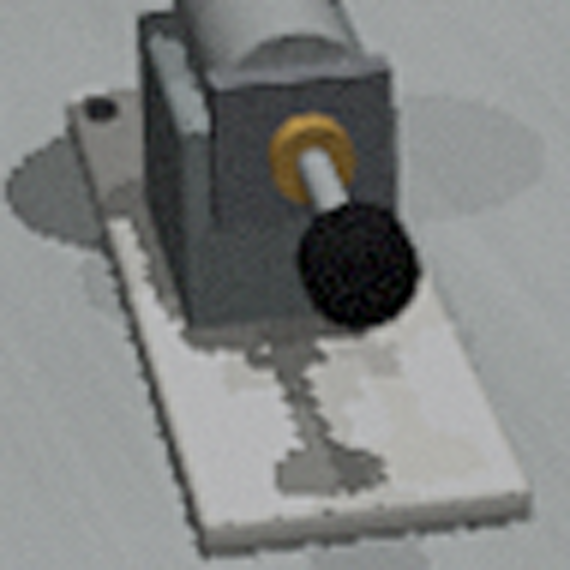

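The crop confirms it: the blue clip stands upright at the robot-far end of the holder, with its T-shaped tab top at about side (388,265) / top (396,233). Now I'll measure it.

Run:
```python
from h import *
t=cv2.imread('pics/top0.png');dt=np.load('pics/top0.npy');s=cv2.imread('pics/side0.png');ds=np.load('pics/side0.npy')
def blob(img,lo,hi,roi,tag):
    h=cv2.cvtColor(img,cv2.COLOR_BGR2HSV);m=cv2.inRange(h,np.array(lo),np.array(hi))
    k=np.zeros_like(m);x0,y0,x1,y1=roi;k[y0:y1,x0:x1]=m[y0:y1,x0:x1]
    ys,xs=np.nonzero(k);r=cv2.minAreaRect(np.c_[xs,ys].astype(np.float32));print(tag,len(xs),xs.mean(),ys.mean(),r);return k,r
R=(340,200,440,340)
for tag,lo,hi in (('blue',(105,100,130),(125,255,255)),('red',(0,120,120),(10,255,255)),('red2',(170,120,120),(180,255,255)),('yel',(22,100,120),(35,255,255))):
    try:
        k,r=blob(t,lo,hi,R,tag)
        ys,xs=np.nonzero(k)
        print('  onz',onz('top',xs.mean(),ys.mean(),0.141).round(4),'depth z',np.median([atd('top',x,y,dt[y,x])[2] for x,y in zip(xs,ys) if dt[y,x]>0]).round(4))
        for c in cv2.boxPoints(r): print('   ',onz('top',*c,0.141).round(4))
    except Exception as e: print(tag,e)
# side blue
k,r=blob(s,(100,80,40),(130,255,255),(360,250,420,335),'sblue')
# caddy top via depth
P=np.array([[x,y,*atd('top',x,y,dt[y,x])] for y in range(200,345) for x in range(350,420) if dt[y,x]>0])
c=P[(abs(P[:,4]-.051)<.004)]
print('caddy top n',len(c),c[:,2:].min(0),c[:,2:].max(0)); r=cv2.minAreaRect(c[:,2:4].astype(np.float32)*1000);print(r,cv2.boxPoints(r))
# knob, collar
g=cv2.cvtColor(t,cv2.COLOR_BGR2HSV)
k,r=blob(t,(0,0,0),(180,255,38),(225,205,262,245),'knob top')
k,r=blob(t,(10,120,70),(28,255,255),(180,200,215,240),'collar top');ys,xs=np.nonzero(k);print([atd('top',x,y,dt[y,x]).round(3).tolist() for x,y in list(zip(xs,ys))[::8]])
k,r=blob(s,(10,120,70),(28,255,255),(305,180,335,210),'collar side');
k,r=blob(s,(0,0,0),(180,255,38),(315,200,345,230),'knob side')
ys,xs=np.nonzero(k);print(np.median([atd('side',x,y,ds[y,x]) for x,y in zip(xs,ys)],0))
```

```text
blue 89 397.91011235955057 232.13483146067415 ((397.89190673828125, 232.14865112304688), (5.425166606903076, 16.111101150512695), 9.462322235107422)
  onz [ 0.5712 -0.2511  0.141 ] depth z 0.1407
    [ 0.5584 -0.2446  0.141 ]
    [ 0.5853 -0.2486  0.141 ]
    [ 0.584  -0.2576  0.141 ]
    [ 0.5571 -0.2535  0.141 ]
red 84 393.54761904761904 271.8095238095238 ((393.52703857421875, 271.83782958984375), (4.93196964263916, 16.27549934387207), 9.462322235107422)
  onz [ 0.5044 -0.2448  0.141 ] depth z 0.1405
    [ 0.4915 -0.2387  0.141 ]
    [ 0.5184 -0.2427  0.141 ]
    [ 0.5173 -0.2509  0.141 ]
    [ 0.4903 -0.2468  0.141 ]
red2 0 nan nan ((0.0, 0.0), (0.0, 0.0), 0.0)
  onz [nan nan nan] depth z nan
    [0.9609 0.4473 0.141 ]
    [0.9609 0.4473 0.141 ]
    [0.9609 0.4473 0.141 ]
    [0.9609 0.4473 0.141 ]
yel 97 385.9484536082474 310.37113402061857 ((386.1917724609375, 309.1781005859375), (6.490456581115723, 19.785425186157227), 6.009006023406982)
  onz [ 0.44   -0.2332  0.141 ] depth z 0.1408
    [ 0.4261 -0.2268  0.141 ]
    [ 0.4588 -0.2297  0.141 ]
    [ 0.4579 -0.2404  0.141 ]
    [ 0.4253 -0.2375  0.141 ]
sblue 1336 386.8832335329341 293.86751497005986 ((384.9764404296875, 292.4575500488281), (61.89804458618164, 32.404170989990234), 87.51044464111328)<stdin>:6: RuntimeWarning: Mean of empty slice.
  ret = ret.dtype.type(ret / rcount)
<stdin>:12: RuntimeWarning: Mean of empty slice.
  return _methods._mean(a, axis=axis, dtype=dtype,
Traceback (most recent call last):
  File "h.py", line 14, in atd
    o,d=ray(n,u,v); return o+d*dep
        ~~~^^^^^^^
  File "h.py", line 6, in ray
    m=robot.camera_model(n);K=np.array(m['mtx']);k=m['k1'];E=np.array(m['extrinsics'])
ValueError: time passes only in moves, steps and waits
```

```bash
python3 - <<'E'
from rig import robot
import pickle
pickle.dump({n:robot.camera_model(n) for n in('side','top')},open('cam.pkl','wb'))
E
sed -i "s/robot.camera_model(n)/CM[n]/; 2a import pickle;CM=pickle.load(open('cam.pkl','rb'))" h.py
cat >> h.py <<'E'
def cloud(n,d,x0,y0,x1,y1):
    m=CM[n];K=np.array(m['mtx']);E=np.array(m['extrinsics'])
    v,u=np.mgrid[y0:y1,x0:x1]; u=u.ravel();v=v.ravel();z=d[v,u].astype(float)
    p=cv2.undistortPoints(np.c_[u,v].astype(float).reshape(-1,1,2),K,np.array([m['k1'],0,0,0,0.]))[:,0]
    C=np.c_[p[:,0],-p[:,1],-np.ones(len(p))]*z[:,None]
    W=(C-E[:3,3])@E[:3,:3]
    ok=z>0
    return np.c_[u,v][ok],W[ok]
E
python3 - <<'E'
from h import *
t=cv2.imread('pics/top0.png');dt=np.load('pics/top0.npy');s=cv2.imread('pics/side0.png');ds=np.load('pics/side0.npy')
uv,W=cloud('top',dt,350,200,425,345)
for lo,hi,n in((.047,.055,'caddy'),(.136,.146,'tabs')):
    m=(W[:,2]>lo)&(W[:,2]<hi);Q=W[m];print(n,len(Q),np.median(Q[:,2]))
    if n=='caddy': r=cv2.minAreaRect((Q[:,:2]*1000).astype(np.float32));print(r);print(cv2.boxPoints(r))
    else:
        for lo2,hi2 in((.4,.47),(.47,.54),(.54,.61)):
            q=Q[(Q[:,0]>lo2)&(Q[:,0]<hi2)];print(len(q),q.mean(0).round(4),cv2.minAreaRect((q[:,:2]*1000).astype(np.float32)))
uv,W=cloud('top',dt,90,170,280,265)
h,e=np.histogram(W[:,2],np.arange(-.005,.25,.005));print([(round(a,3),int(b)) for a,b in zip(e,h) if b])
m=(W[:,2]>.004)&(W[:,2]<.025);r=cv2.minAreaRect((W[m][:,:2]*1000).astype(np.float32));print('base',np.median(W[m][:,2]),r);print(cv2.boxPoints(r))
# side cloud collar & knob & plate
def blob(img,lo,hi,roi):
    h=cv2.cvtColor(img,cv2.COLOR_BGR2HSV);m=cv2.inRange(h,np.array(lo),np.array(hi))
    k=np.zeros_like(m);x0,y0,x1,y1=roi;k[y0:y1,x0:x1]=m[y0:y1,x0:x1];return k
uvs,Ws=cloud('side',ds,270,160,365,265)
for im,n,U,V in((s,'side',uvs,Ws),(t,'top',uv,W)):
    for c,lo,hi,roi in(('collar',(10,120,60),(28,255,255),(305,180,335,210) if n=='side' else (180,200,215,240)),('knob',(0,0,0),(180,255,38),(315,200,345,230) if n=='side' else(230,210,262,245))):
        k=blob(im,lo,hi,roi);q=V[k[U[:,1],U[:,0]]>0];uvq=U[k[U[:,1],U[:,0]]>0]
        print(n,c,len(q),'uv',uvq.mean(0),uvq.min(0),uvq.max(0),'W',np.median(q,0).round(4),np.percentile(q,3,axis=0).round(4),np.percentile(q,97,axis=0).round(4))
np.savez('pics/cl.npz',uv=uv,W=W,uvs=uvs,Ws=Ws)
E
```

```text
caddy 1506 0.05145473973153109
((504.95758056640625, -237.32144165039062), (41.35002136230469, 210.1443328857422), 81.3651123046875)
[[ 397.9723  -241.98685]
 [ 605.7347  -273.53735]
 [ 611.9429  -232.65604]
 [ 404.18048 -201.10553]]
tabs 386 0.1406440518272322
129 [ 0.4389 -0.2322  0.1407] ((438.9363098144531, -232.26779174804688), (11.232338905334473, 29.799175262451172), 81.58069610595703)
122 [ 0.504  -0.2437  0.1406] ((504.0115051269531, -243.705810546875), (10.935083389282227, 30.14850616455078), 81.4001693725586)
135 [ 0.5696 -0.2494  0.1409] ((569.7971801757812, -249.54156494140625), (12.22197437286377, 29.916868209838867), 80.9583969116211)
[(np.float64(-0.005), 4000), (np.float64(0.0), 4775), (np.float64(0.005), 194), (np.float64(0.01), 2258), (np.float64(0.015), 1104), (np.float64(0.02), 18), (np.float64(0.025), 11), (np.float64(0.03), 7), (np.float64(0.035), 12), (np.float64(0.04), 11), (np.float64(0.045), 14), (np.float64(0.05), 7), (np.float64(0.055), 12), (np.float64(0.06), 24), (np.float64(0.065), 27), (np.float64(0.07), 39), (np.float64(0.075), 44), (np.float64(0.08)
[... 554 characters left out ...]
9517211914062, 354.9342041015625), 1.3778154850006104)
[[509.85748  315.25723 ]
 [518.3919   -39.574352]
 [701.7341   -35.16461 ]
 [693.19965  319.66696 ]]
side collar 105 uv [320.91428571 194.81904762] [315 189] [328 203] W [0.5904 0.0882 0.0917] [0.5819 0.0832 0.0788] [0.6044 0.1012 0.0993]
side knob 314 uv [329.04140127 213.88216561] [320 204] [339 224] W [0.5803 0.0077 0.0919] [0.5679 0.0032 0.0753] [0.5941 0.0246 0.1032]
top collar 60 uv [201.58333333 219.81666667] [199 214] [205 226] W [0.5889 0.0905 0.0974] [0.579  0.0863 0.0918] [0.6001 0.0951 0.1009]
top knob 218 uv [243.10091743 226.56422018] [236 218] [250 235] W [0.5792 0.0157 0.1014] [0.566  0.0058 0.0911] [0.5927 0.0279 0.1063]
```

Run:
```python
from h import *
z=np.load('pics/cl.npz');uv,W,uvs,Ws=z['uv'],z['W'],z['uvs'],z['Ws']
# base
m=(W[:,2]>.0105)&(W[:,2]<.0175)&(W[:,0]>.5)&(W[:,0]<.67)&(uv[:,0]>135)
Q=W[m];r=cv2.minAreaRect((Q[:,:2]*1000).astype(np.float32));print(len(Q),r)
t=cv2.imread('pics/top0.png').copy()
for u,v in uv[m]: t[v,u]=(0,0,255)
# row-wise edges: use per-column extremes
col={}
for (u,v),p in zip(uv[m],Q): col.setdefault(u,[]).append((v,*p))
up=[];lo=[]
for u,l in sorted(col.items()):
    l=sorted(l); 
    if len(l)>0: up.append((u,*l[0]));lo.append((u,*l[-1]))
up=np.array(up);lo=np.array(lo)
for n,a in(('far',up),('near',lo)):
    for _ in range(4):
        c=np.polyfit(a[:,3],a[:,2],1);res=a[:,2]-np.polyval(c,a[:,3]);a=a[abs(res)<max(1.5*np.median(abs(res)),.001)]
    print(n,'x at y=.08',np.polyval(c,.08).round(4),'slope dx/dy',c[0].round(4),len(a),res.std())
# end edge -y
# plate face from side: points in plane
y=np.array([0.13,0.99]);
for name,Q,U in(('side',Ws,uvs),('top',W,uv)):
    q=Q[(Q[:,2]>.03)&(Q[:,2]<.13)&(Q[:,0]>.54)&(Q[:,0]<.64)&(Q[:,1]>.085)&(Q[:,1]<.12)]
    print(name,len(q))
    if name=='side':
        h,e=np.histogram(q[:,1]+ -0.13*(q[:,0]-.59)*-1,np.arange(.085,.121,.002));print(h,e.round(3))
        np.save('pics/pf.npy',q)
cv2.imwrite('pics/b.png',cv2.resize(t[150:270,90:280],None,fx=4,fy=4,interpolation=cv2.INTER_NEAREST))
```

```text
2877 ((594.266845703125, 127.31620788574219), (239.8124237060547, 99.96377563476562), 82.24906921386719)
far x at y=.08 0.6367 slope dx/dy 0.1366 90 0.0004994058216766356
near x at y=.08 0.5391 slope dx/dy 0.132 59 0.00048200968731553574
side 811
[ 18  38  29   6   9   2   2  39 139 228 121  31  16  22  29  36  26] [0.085 0.087 0.089 0.091 0.093 0.095 0.097 0.099 0.101 0.103 0.105 0.107
 0.109 0.111 0.113 0.115 0.117 0.119]
top 622
```

View pics/b.png

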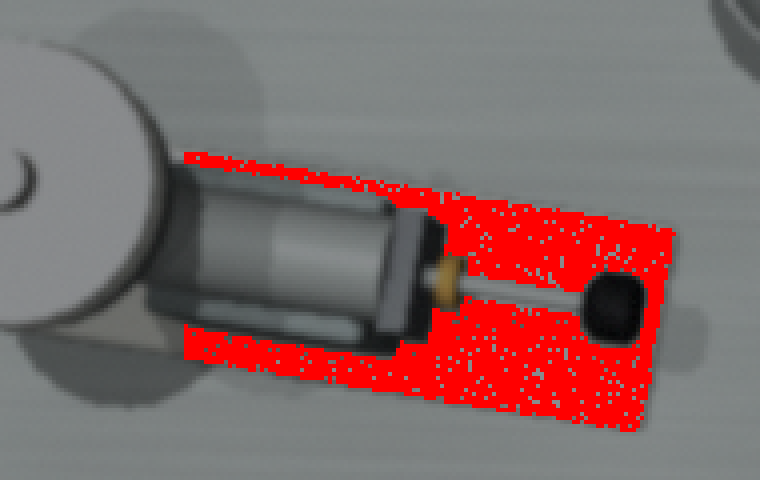

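Run:
```python
from h import *
z=np.load('pics/cl.npz');uv,W,uvs,Ws=z['uv'],z['W'],z['uvs'],z['Ws']
psi=np.deg2rad(-7.75);ex=np.array([np.cos(psi),np.sin(psi)]);ey=np.array([-np.sin(psi),np.cos(psi)])
O=np.array([0.5902,0.097])
def loc(Q): return np.c_[(Q[:,:2]-O)@ex,(Q[:,:2]-O)@ey,Q[:,2]]*1000
A=loc(Ws)
m=(abs(A[:,0])<26)&(A[:,2]>45)&(A[:,2]<115)&(abs(A[:,1]-4)<8)&(np.hypot(A[:,0],A[:,2]-94)>17)
q=A[m];
for _ in range(3):
    C=np.c_[q[:,0],q[:,2]-90,np.ones(len(q))];c,*_=np.linalg.lstsq(C,q[:,1],rcond=None);r=q[:,1]-C@c;q=q[abs(r)<2.5*r.std()]
print('plate face: yloc=%.2f at ctr, slopes x %.3f z %.3f'%(c[2],c[0],c[1]),len(q),r.std())
print('plate x extents',np.percentile(q[:,0],[1,99]),'z',np.percentile(q[:,2],[1,99]))
B=loc(W)
t=cv2.imread('pics/top0.png')
m=(B[:,2]>100)&(B[:,2]<135)&(abs(B[:,0])<35)&(B[:,1]>-5)&(B[:,1]<25)
q=B[m];print('plate top z hist',np.histogram(q[:,2],np.arange(100,136,3)));
p=q[(q[:,2]>114)];print(len(p),'edges x',np.percentile(p[:,0],[2,98]),'y',np.percentile(p[:,1],[2,98]),np.median(p[:,2]))
# collar/rod/knob
for n,D in(('side',A),('top',B)):
    m=(abs(D[:,0])<18)&(D[:,2]>70)&(D[:,2]<125)
    for lo,hi in((-20,-2),(-50,-20),(-95,-55)):
        q=D[m&(D[:,1]>lo)&(D[:,1]<hi)]
        if len(q): print(n,lo,hi,len(q),'x',np.percentile(q[:,0],[3,50,97]).round(1),'y',np.percentile(q[:,1],[3,50,97]).round(1),'z',np.percentile(q[:,2],[3,50,97]).round(1))
# sphere/knob top-cam: x centroid. collar circle in side view: front face points
```

```text
plate face: yloc=6.80 at ctr, slopes x -0.006 z -0.005 303 1.818288920262271
plate x extents [-23.19904352  25.60269986] z [ 60.67747303 110.12079147]
plate top z hist (array([ 19,  25, 117, 131,  34,  33,  25,   3,   0,   0,   0]), array([100, 103, 106, 109, 112, 115, 118, 121, 124, 127, 130, 133]))
73 edges x [-15.00393127  15.84005063] y [17.41798254 24.79942875] 117.4185427096844
side -20 -2 131 x [-7.2  2.7 15.5] y [-16.2  -9.4  -2.7] z [77.2 90.5 99.2]
side -50 -20 38 x [-0.1  2.7  7.8] y [-45.6 -33.3 -22.6] z [87.1 90.2 92.2]
side -95 -55 335 x [-11.    2.4  16.5] y [-93.5 -89.7 -73.1] z [ 74.1  91.6 103.2]
top -20 -2 120 x [-11.2  -0.4  11.3] y [-19.1  -9.2  -2.8] z [ 80.2  94.5 100.6]
top -50 -20 91 x [-4.5 -0.3  4.5] y [-48.3 -35.2 -21. ] z [87.2 91.5 95. ]
top -95 -55 308 x [-15.4  -0.8  14.5] y [-91.8 -79.9 -58.1] z [ 85.7  99.4 106.1]
```

The overlay puts the base centreline well, and the rod, collar and knob heights suggest the rod centre is near z≈0.088 (to be checked by feel). Next is a helper that converts a target into tool axes.

```bash
cat >> h.py <<'E'
from scipy.spatial.transform import Rotation as Ro
def go(P,yaw):  # yaw = world angle (rad) of tool y
    o=robot.get_obs();R=Ro.from_quat(o['tool_rot']).as_matrix();p=o['position']
    d=R.T@(np.array(P)-p)*100; a=np.arctan2(R[1,1],R[0,1]); sp=-(yaw-a); sp=(sp+np.pi)%(2*np.pi)-np.pi
    print('t',o['time'],'p',p.round(4),'yaw',np.rad2deg(a).round(2),'F',o['ft_force'].round(2),'w',round(o['grip_width'],4)); print('shift cm',d.round(2),'spin',round(sp,3))
E
python3 -c "
from h import *
go([.57,-.2495,.20],np.deg2rad(-8.63)); go([.43,0.16,.24],np.deg2rad(30))"
```

```text
t 0.1 p [0.2537 0.5704 0.183 ] yaw 66.01 F [ 0.07 -0.47  0.28] w 0.087
shift cm [-62.24 -62.04  -1.6 ] spin 1.303
t 0.1 p [0.2537 0.5704 0.183 ] yaw 66.01 F [ 0.07 -0.47  0.28] w 0.087
shift cm [-32.79 -30.33  -5.66] spin 0.628
```

Emit:
arm_command(targets=[[-4.2, -4.2, -1.5, 0.09, 4.5], [-8.4, -8.4, -3, 0.18, 4.5], [-12.6, -12.6, -4, 0.27, 4.5], [-16.8, -16.8, -5, 0.36, 4.5], [-21, -21, -5.5, 0.45, 4.5]])

```text
time: 0.72
position: [0.3611, 0.2921, 0.2392]
tool_rot: [0.422, 0.907, 0.0, 0.0]
ft_force: [1.3, -1.1, 1.2]
grip_width: 0.0477
```

```bash
python3 -c "
from h import *
go([.57,-.2495,.20],np.deg2rad(-8.63))"
```

```text
t 0.725 p [0.3611 0.2921 0.2392] yaw 40.08 F [ 1.32 -1.12  1.18] w 0.0477
shift cm [-54.88 -18.89   3.93] spin 0.85
```

Emit:
arm_command(targets=[[-5.6, -1.9, 0, 0.09, 4.5], [-11.2, -3.8, 0, 0.18, 4.5], [-16.8, -5.7, 0, 0.27, 4.5], [-22.4, -7.6, 0, 0.36, 4.5], [-28, -9.5, 0, 0.45, 4.5]])

```text
time: 1.35
position: [0.4691, 0.0168, 0.2387]
tool_rot: [0.614, 0.789, 0.0, -0.0]
ft_force: [1.5, -0.3, 0.0]
grip_width: 0.0454
```

```bash
python3 -c "
from h import *
go([.57,-.2495,.20],np.deg2rad(-8.63))"
```

```text
t 1.35 p [0.4691 0.0168 0.2387] yaw 14.25 F [ 1.47 -0.3   0.03] w 0.0454
shift cm [-28.29   3.23   3.86] spin 0.399
```

Emit:
arm_command(targets=[[-5.6, 0.6, 1, 0.09, 4.5], [-11.2, 1.2, 2, 0.18, 4.5], [-16.8, 1.9, 3, 0.27, 4.5], [-22.4, 2.5, 3.5, 0.36, 4.5], [-28, 3.2, 3.9, 0.4, 4.5]])

```text
time: 1.98
position: [0.5696, -0.2461, 0.199]
tool_rot: [0.758, 0.652, -0.0, -0.001]
ft_force: [0.9, -0.4, 1.2]
grip_width: 0.0449
```

Emit:
arm_command(targets=[[0, 0, 0, 0, 4.5], [0, 0, 0, 0, 4.5]])

```text
time: 2.22
position: [0.5687, -0.2438, 0.199]
tool_rot: [0.758, 0.653, -0.0, -0.001]
ft_force: [0.2, 0.1, 0.5]
grip_width: 0.0448
```

```bash
python3 -c "
from h import *
go([.57,-.2495,.10],np.deg2rad(-8.63))
snap('side','side1');snap('top','top1')
a=cv2.imread('pics/side1.png')[170:370,260:460];b=cv2.imread('pics/top1.png')[150:350,310:510]
cv2.imwrite('pics/d1.png',cv2.resize(np.hstack([a,b]),None,fx=2,fy=2,interpolation=cv2.INTER_CUBIC))
"
```

```text
t 2.225 p [ 0.5687 -0.2438  0.199 ] yaw -8.5 F [0.2  0.13 0.48] w 0.0448
shift cm [-0.56  0.24  9.9 ] spin 0.002
```

View pics/d1.png

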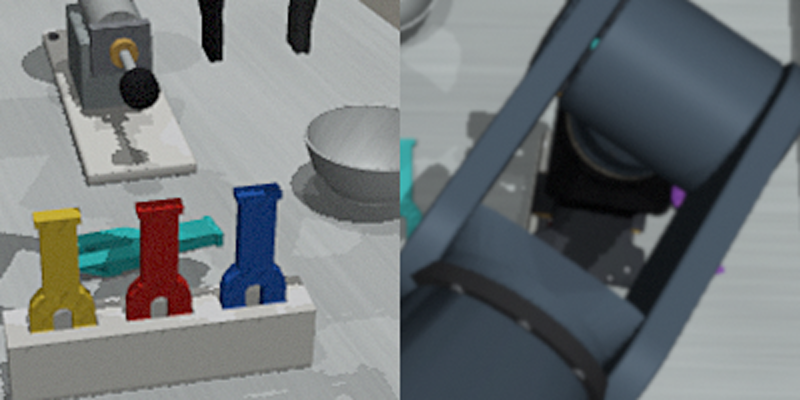

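Side view: open fingertips at about (365,199) and (410,196), blue tab top at (388,265). They look centred over it. Checking with the projections.

```bash
python3 -c "
from h import *
print(proj('side',[0.5687,-0.2438,0.199]),proj('side',[.57,-.2495,.141]),proj('top',[.57,-.2495,.141]))
s=cv2.imread('pics/side1.png');d=np.load('pics/side1.npy')
uv,W=cloud('side',d,340,170,440,215)
g=s[uv[:,1],uv[:,0]].max(1)<70
uv,W=uv[g],W[g]
for lo,hi in((350,388),(388,430)):
  m=(uv[:,0]>lo)&(uv[:,0]<hi)&(W[:,2]<.23)&(W[:,2]>.19)
  q=W[m];print(len(q),q.mean(0).round(4),q.min(0).round(4),q.max(0).round(4),uv[m].mean(0))
uv,W=cloud('side',d,370,255,410,335)
h=cv2.cvtColor(s,cv2.COLOR_BGR2HSV);k=cv2.inRange(h,np.array((100,80,40)),np.array((130,255,255)))
m=k[uv[:,1],uv[:,0]]>0;q=W[m]
for lo,hi in((.065,.085),(.1,.118),(.118,.132),(.134,.143)):
  p=q[(q[:,2]>lo)&(q[:,2]<hi)];print(lo,len(p),np.median(p,0).round(4),np.percentile(p,[4,96],axis=0).round(4).tolist())
print(q[:,2].max())
"
```

```text
[384.89532233 222.9515081    1.        ] [386.27384017 264.36659485   1.        ] [396.94890011 232.81870012   1.        ]<string>:10: RuntimeWarning: Mean of empty slice.
  ret = um.true_divide(
Traceback (most recent call last):
ValueError: zero-size array to reduction operation minimum which has no identity
```

```bash
python3 -c "
from h import *
s=cv2.imread('pics/side1.png');d=np.load('pics/side1.npy')
cv2.imwrite('pics/d2.png',cv2.resize(s[110:290,320:450],None,fx=4,fy=4,interpolation=cv2.INTER_CUBIC)[:600])
uv,W=cloud('side',d,350,150,430,230)
for v in range(160,226,6):
  m=(uv[:,1]==v)&(W[:,1]<-.1); print(v,[(int(u),(1000*w).round().astype(int).tolist()) for u,w in zip(uv[m][::5],W[m][::5])])
"
```

```text
Traceback (most recent call last):
TypeError: only length-1 arrays can be converted to Python scalars
```

View pics/d2.png

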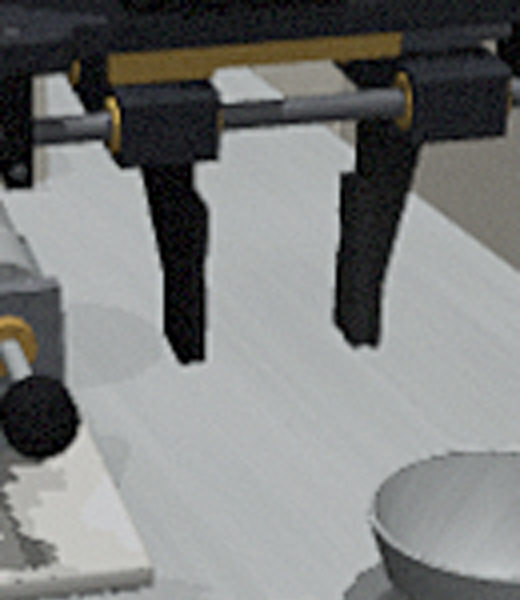

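```bash
python3 -c "
from h import *
s=cv2.imread('pics/side1.png');d=np.load('pics/side1.npy')
uv,W=cloud('side',d,350,150,430,230)
for v in range(150,206,6):
  m=(uv[:,1]==v)&(W[:,2]>.1); print(v,[(int(a[0]),(1000*b).round().astype(int).tolist()) for a,b in zip(uv[m][::4],W[m][::4])])
print(robot.get_obs())
print(d[190:205,362:372].round(3))
"
```

```text
150 [(350, [511, -272, 313]), (354, [515, -273, 313]), (358, [520, -274, 313]), (362, [524, -275, 313]), (366, [529, -274, 312]), (370, [533, -276, 312]), (374, [538, -276, 311]), (412, [596, -252, 295]), (416, [598, -259, 297]), (420, [603, -260, 296]), (424, [607, -263, 297])]
156 [(356, [533, -233, 289]), (360, [532, -250, 295]), (364, [536, -251, 295]), (368, [541, -252, 295]), (408, [594, -248, 286]), (412, [597, -252, 287]), (416, [599, -259, 289]), (420, [604, -259, 288])]
162 [(357, [536, -230, 280]), (361, [533, -249, 288]), (365, [538, -251, 288]), (369, [543, -249, 286]), (405, [594, -240, 275]), (409, [591, -257, 282]), (413, [595, -260, 283]), (417, [601, -258, 281]), (421, [605, -260, 281])]
168 [(359, [536, -236, 275]), (363, [536, -248, 279]), (367, [540, -251, 280]), (371, [545, -251, 279]), (407, [593, -249, 271]), (411, [594, -256, 274]), (415, [598, -260, 274]), (419, [604, -259, 273])]
174 [(360, [539, -233, 266]), (364, [537, -250, 273]), (368, [542, -251, 272]), (404, [594, -239, 259]), (408, [594, -250, 264]), (412, [595, -259, 267]), (416, [600, -260, 267])]

[... 1486 characters left out ...]
0.72 ]
 [0.731 0.726 0.72  0.718 0.717 0.715 0.716 0.722 0.72  0.719]
 [0.735 0.728 0.72  0.718 0.717 0.717 0.719 0.72  0.721 0.722]
 [1.3   0.729 0.723 0.718 0.718 0.72  0.719 0.722 0.722 0.724]
 [1.295 0.729 0.72  0.719 0.721 0.722 0.722 0.721 0.72  0.724]
 [1.289 1.29  0.723 0.721 0.72  0.718 0.722 0.723 0.724 0.724]
 [1.286 1.28  0.725 0.722 0.72  0.721 0.723 0.723 0.725 0.724]
 [1.281 1.283 1.28  0.722 0.719 0.721 0.723 0.725 0.724 0.724]
 [1.278 1.276 1.273 0.722 0.72  0.722 1.275 1.281 1.275 1.279]
 [1.269 1.27  1.272 1.273 1.267 1.269 1.268 1.269 1.267 1.266]
 [1.267 1.263 1.265 1.266 1.269 1.267 1.267 1.265 1.268 1.265]
 [1.265 1.261 1.263 1.264 1.259 1.261 1.264 1.262 1.259 1.262]]
```

The side view puts the fingertips at z≈0.238 (px (366,199)), but the state reports TCP z=0.199. x and y agree. I need to resolve this before descending, so I'll check it against the start picture.

```bash
python3 -c "
from h import *
s=cv2.imread('pics/side0.png');d=np.load('pics/side0.npy')
print('side proj TCP0',proj('side',[.2537,.5704,.183]),'+39',proj('side',[.2537,.5704,.222]))
uv,W=cloud('side',d,60,30,135,95)
m=(W[:,2]>.1)&(W[:,1]<.75)
for v in range(40,95,6):
  k=m&(uv[:,1]==v); print(v,[(int(a[0]),(1000*b).round().astype(int).tolist()) for a,b in zip(uv[k][::8],W[k][::8])])
cv2.imwrite('pics/d3.png',cv2.resize(s[0:110,40:170],None,fx=4,fy=4))
d=np.load('pics/top1.npy');uv,W=cloud('top',d,370,200,440,300);print(W[:,2].max())
"
```

```text
side proj TCP0 [109.13701116  96.41903888   1.        ] +39 [105.52937987  78.84318438   1.        ]
40 [(60, [185, 503, 321]), (68, [200, 495, 322]), (76, [215, 488, 322]), (84, [231, 476, 322]), (93, [247, 476, 321]), (101, [262, 508, 314]), (109, [277, 533, 309]), (117, [293, 609, 294])]
46 [(63, [187, 509, 309]), (71, [203, 500, 309]), (79, [218, 494, 309]), (87, [234, 483, 309]), (95, [249, 484, 308]), (103, [264, 499, 304]), (111, [278, 613, 282])]
52 [(64, [187, 506, 297]), (72, [202, 498, 298]), (80, [217, 499, 296]), (88, [233, 484, 298]), (96, [248, 482, 297]), (109, [272, 616, 269]), (117, [288, 615, 268])]
58 [(85, [223, 519, 280]), (93, [239, 507, 281]), (111, [273, 615, 256])]
64 [(87, [224, 525, 266]), (95, [240, 514, 267]), (112, [273, 609, 244])]
70 [(89, [226, 522, 254]), (97, [242, 514, 255]), (114, [275, 606, 232])]
76 [(91, [227, 520, 242]), (99, [243, 522, 240])]
82 [(92, [226, 526, 228]), (100, [243, 517, 229])]
88 []
94 []
0.6465199680926693
```

View pics/d3.png

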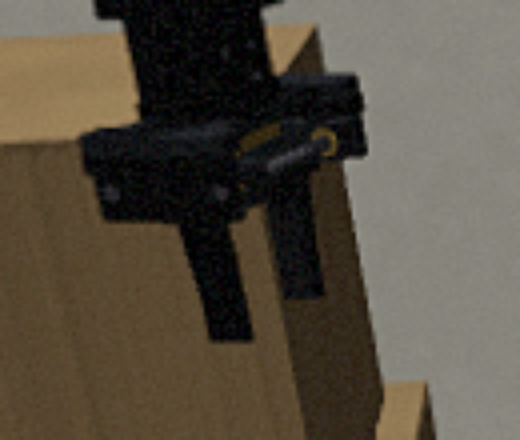

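Same ~40 mm offset at the start pose, while the scenery heights (holder 51 mm, tab top 141 mm) agree with the spec. So the seen fingertips sit 39 mm above the reported TCP. I'll descend by sight and feel. First I'll take the clip's position in the same side-camera terms.

```bash
python3 -c "
from h import *
s=cv2.imread('pics/side1.png');d=np.load('pics/side1.npy')
uv,W=cloud('side',d,370,255,410,335)
h=cv2.cvtColor(s,cv2.COLOR_BGR2HSV);k=cv2.inRange(h,np.array((100,80,40)),np.array((130,255,255)))
m=k[uv[:,1],uv[:,0]]>0;q=W[m]
for lo,hi in((.06,.08),(.1,.118),(.118,.13),(.133,.145)):
  p=q[(q[:,2]>lo)&(q[:,2]<hi)];print(lo,len(p),np.median(p,0).round(4),np.percentile(p,[4,96],axis=0).round(4).tolist())
print(np.percentile(q[:,2],99))
go([.57,-.2490,.12],np.deg2rad(-8.63))
"
```

```text
0.06 349 [ 0.567  -0.2526  0.0709] [[0.5527, -0.2565, 0.0617], [0.5901, -0.2413, 0.079]]
0.1 210 [ 0.5701 -0.2543  0.1089] [[0.5611, -0.2569, 0.1009], [0.5824, -0.2455, 0.1174]]
0.118 141 [ 0.5707 -0.2548  0.1244] [[0.561, -0.2574, 0.1186], [0.5825, -0.2477, 0.1294]]
0.133 215 [ 0.5719 -0.2532  0.1392] [[0.5588, -0.2575, 0.1338], [0.5856, -0.2438, 0.1408]]
0.14065189244762966
t 2.325 p [ 0.5689 -0.2429  0.1997] yaw -8.4 F [ 0.1   0.94 -0.64] w 0.0448
shift cm [-0.6   0.21  7.97] spin 0.004
```

Emit:
arm_command(targets=[[-0.6, 0.2, 0, 0, 4.5], [-0.6, 0.2, 3, 0, 4.5], [-0.6, 0.2, 5.5, 0, 4.5], [-0.6, 0.2, 7, 0, 4.5], [-0.6, 0.2, 8, 0, 4.5]])

```text
time: 2.95
position: [0.5708, -0.2506, 0.1195]
tool_rot: [0.757, 0.653, -0.0, 0.0]
ft_force: [-0.6, 0.4, 0.5]
grip_width: 0.0449
```

Emit:
arm_command(targets=[[0, 0, 0, 0, 4.5], [0, 0, 0, 0, 4.5]])

```text
time: 3.2
position: [0.5714, -0.2512, 0.1207]
tool_rot: [0.757, 0.653, 0.0, 0.001]
ft_force: [0.1, -0.1, 0.7]
grip_width: 0.0449
```

```bash
python3 -c "
from h import *
go([.5705,-.2490,.10],np.deg2rad(-8.63))
s,d=snap('side','side2')
cv2.imwrite('pics/e1.png',cv2.resize(cv2.imread('pics/side2.png')[180:350,320:460],None,fx=3.5,fy=3.5,interpolation=cv2.INTER_CUBIC))
"
```

```text
t 3.2 p [ 0.5714 -0.2512  0.1207] yaw -8.47 F [ 0.08 -0.07  0.7 ] w 0.0449
shift cm [ 0.2  -0.12  2.07] spin 0.003
```

View pics/e1.png

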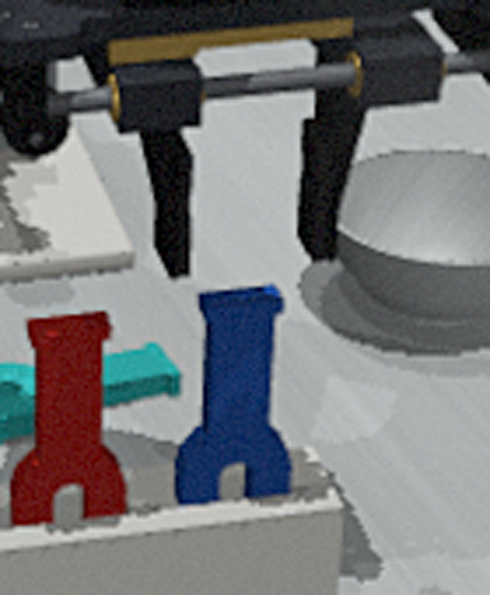

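Side view: tips (≈(370,258) and (411,253)) are still above the blue cap at (388,265) and centred on it. That confirms the visible fingers are higher than reported. I'll go on down in guarded steps.

Emit:
arm_command(targets=[[0.2, -0.1, 1, 0, 4.5], [0.2, -0.1, 2, 0, 4.5], [0.2, -0.1, 3, 0, 4.5], [0.2, -0.1, 4, 0, 4.5], [0.2, -0.1, 4, 0, 4.5]])

```text
time: 3.88
position: [0.5692, -0.2482, 0.0785]
tool_rot: [0.757, 0.653, -0.0, -0.001]
ft_force: [-0.2, 0.1, 0.2]
grip_width: 0.0448
```

```bash
python3 -c "
from h import *
go([.5705,-.2490,.061],np.deg2rad(-8.63))
s,d=snap('side','side3')
cv2.imwrite('pics/e2.png',cv2.resize(cv2.imread('pics/side3.png')[180:350,320:460],None,fx=3.5,fy=3.5,interpolation=cv2.INTER_CUBIC))
"
```

```text
t 3.875 p [ 0.5692 -0.2482  0.0785] yaw -8.48 F [-0.18  0.14  0.16] w 0.0448
shift cm [-0.06  0.14  1.75] spin 0.003
```

View pics/e2.png

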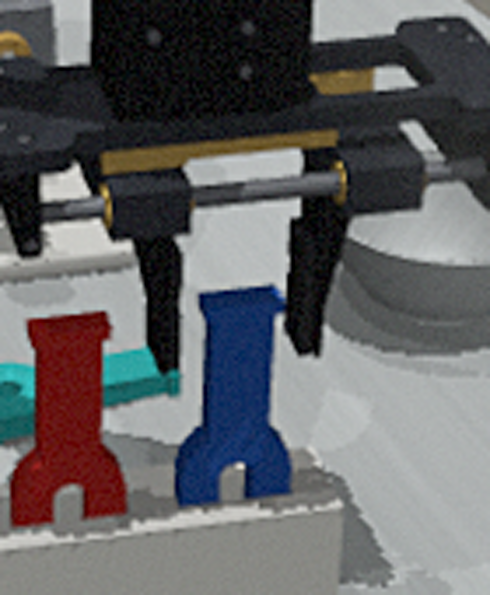

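The tips now straddle the tab (left (367,287), right (408,282), clip centre ≈(388,280)), about 1–2 mm left of centre. Going down the last 17 mm and closing.

Emit:
arm_command(targets=[[0, 0.15, 0.9, 0, 4.5], [0, 0.15, 1.7, 0, 4.5], [0, 0.15, 1.7, 0, 4.5], [0, 0.15, 1.7, 0, 3], [0, 0.15, 1.7, 0, 2]], newtons=30)

```text
time: 4.55
position: [0.5717, -0.249, 0.0631]
tool_rot: [0.757, 0.653, 0.0, 0.0]
ft_force: [-0.5, -0.3, -0.9]
grip_width: 0.0323
```

Emit:
arm_command(targets=[[0, 0, 0, 0, 1], [0, 0, 0, 0, 1], [0, 0, 0, 0, 1]], newtons=35)

```text
time: 4.92
position: [0.5717, -0.249, 0.063]
tool_rot: [0.757, 0.653, 0.0, 0.0]
ft_force: [-0.9, -0.2, 1.5]
grip_width: 0.0287
```

```bash
python3 -c "
from h import *
go([.5705,-.2490,.061],np.deg2rad(-8.63))
s,d=snap('side','side4')
cv2.imwrite('pics/e3.png',cv2.resize(cv2.imread('pics/side4.png')[180:350,320:460],None,fx=3.5,fy=3.5,interpolation=cv2.INTER_CUBIC))
"
```

```text
t 4.925 p [ 0.5717 -0.249   0.063 ] yaw -8.48 F [-0.88 -0.19  1.49] w 0.0287
shift cm [-0.01 -0.12  0.2 ] spin 0.003
```

View pics/e3.png

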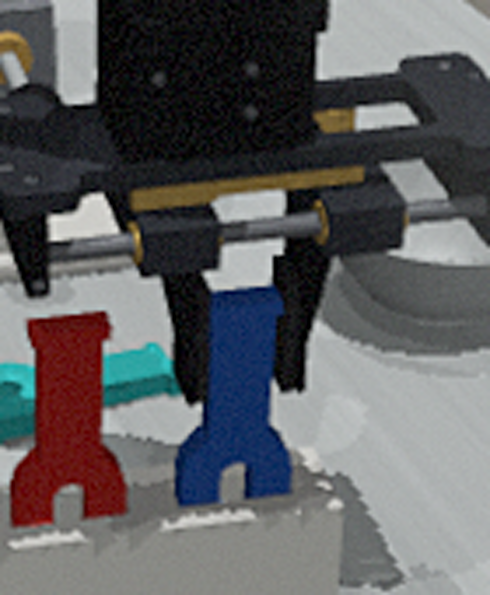

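Emit:
arm_command(targets=[[0, 0, 0, 0, 1], [0, 0, 0, 0, 1], [0, 0, 0, 0, 1]], newtons=35)

```text
time: 5.35
position: [0.5717, -0.249, 0.063]
tool_rot: [0.757, 0.653, 0.0, 0.0]
ft_force: [-0.3, 0.4, 0.7]
grip_width: 0.0287
```

```bash
python3 -c "
from h import *
go([.5705,-.2490,.061],np.deg2rad(-8.63))
s,d=snap('side','side5')
cv2.imwrite('pics/e4.png',cv2.resize(cv2.imread('pics/side5.png')[210:310,340:430],None,fx=6,fy=6,interpolation=cv2.INTER_CUBIC))
"
```

```text
t 5.35 p [ 0.5717 -0.249   0.063 ] yaw -8.48 F [-0.28  0.39  0.67] w 0.0287
shift cm [-0.02 -0.12  0.2 ] spin 0.003
```

View pics/e4.png

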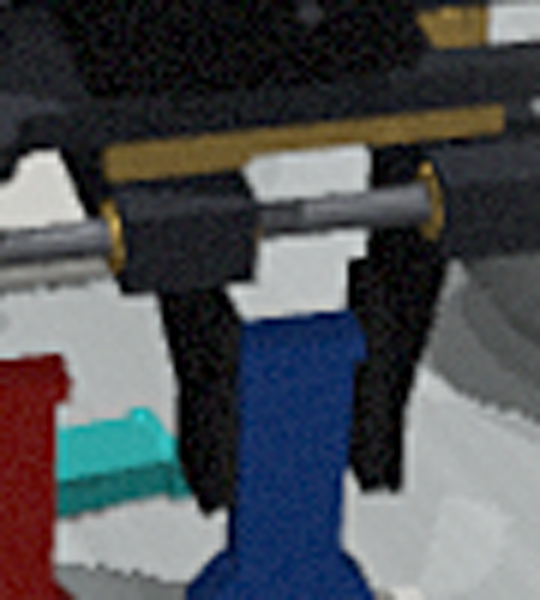

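Closing stopped at 28.7 mm: the flat finger faces are on the wider cap (px (390,265)), about 36 mm behind the tips, instead of on the 24 mm tab. I'll re-grip about 13 mm higher so the cap sits in the pad zone, which also keeps the fingertips further from the guide plate.

Emit:
arm_command(targets=[[0, 0, 0, 0, 4], [0, 0, -0.7, 0, 4], [0, 0, -1.3, 0, 4], [0, 0, -1.3, 0, 2], [0, 0, -1.3, 0, 1]], newtons=45)

```text
time: 6.02
position: [0.5716, -0.249, 0.076]
tool_rot: [0.757, 0.653, 0.0, 0.0]
ft_force: [-0.0, 0.8, 1.3]
grip_width: 0.0285
```

Emit:
arm_command(targets=[[0, 0, 0, 0, 1], [0, 0, 0, 0, 1], [0, 0, 0, 0, 1]], newtons=45)

```text
time: 6.4
position: [0.5717, -0.249, 0.076]
tool_rot: [0.757, 0.653, 0.0, 0.0]
ft_force: [-0.2, 0.1, 1.8]
grip_width: 0.0284
```

```bash
python3 -c "
from h import *
go([.5705,-.2490,.061],np.deg2rad(-8.63))
s,d=snap('side','side6')
cv2.imwrite('pics/e5.png',cv2.resize(cv2.imread('pics/side6.png')[210:310,340:430],None,fx=6,fy=6,interpolation=cv2.INTER_CUBIC))
"
```

```text
t 6.4 p [ 0.5717 -0.249   0.076 ] yaw -8.48 F [-0.18  0.08  1.78] w 0.0284
shift cm [-0.02 -0.12  1.5 ] spin 0.003
```

View pics/e5.png

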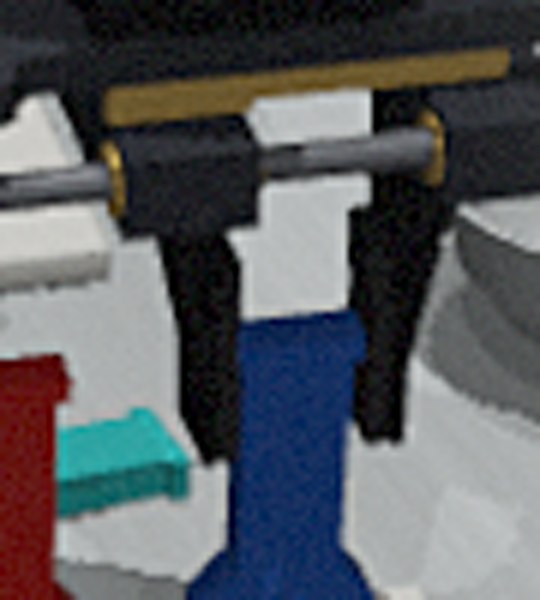

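The cap is now held about 25 mm behind the tips. Lifting straight up, gently at first.

Emit:
arm_command(targets=[[0, 0, -0.5, 0, 1], [0, 0, -1.5, 0, 1], [0, 0, -3, 0, 1], [0, 0, -5, 0, 1], [0, 0, -7.5, 0, 1]])

```text
time: 7.08
position: [0.5714, -0.2488, 0.1521]
tool_rot: [0.757, 0.653, -0.0, -0.0]
ft_force: [-0.3, -0.2, -0.6]
grip_width: 0.0281
```

Emit:
arm_command(targets=[[0, 0, -2.5, 0, 1], [0, 0, -5, 0, 1], [0, 0, -7, 0, 1], [0, 0, -7.5, 0, 1], [0, 0, -7.5, 0, 1]])

```text
time: 7.7
position: [0.5714, -0.2488, 0.2262]
tool_rot: [0.757, 0.653, 0.0, 0.0]
ft_force: [0.2, -0.1, -1.2]
grip_width: 0.0286
```

```bash
python3 -c "
from h import *
go([.6,0.0,.225],np.deg2rad(-7.75))
s,d=snap('side','side7')
cv2.imwrite('pics/e6.png',cv2.resize(cv2.imread('pics/side7.png')[100:380,240:460],None,fx=2.1,fy=2.1,interpolation=cv2.INTER_CUBIC))
"
```

```text
t 7.7 p [ 0.5714 -0.2488  0.2262] yaw -8.48 F [ 0.17 -0.13 -1.16] w 0.0286
shift cm [25.03 -0.84  0.12] spin -0.013
```

View pics/e6.png

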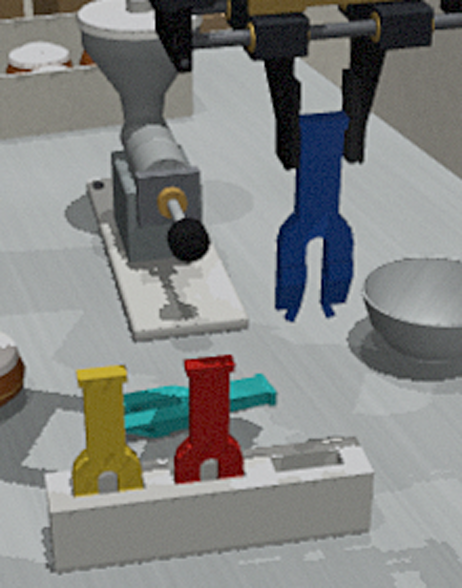

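The side view shows the clip hanging upright with its legs down at about (389,245); the red and yellow clips have not moved. Now traversing to above the gap, keeping the leg tips at z≈0.14.

```bash
python3 -c "
from h import *
go([.591,.096,.21],np.deg2rad(-7.75))
s=cv2.imread('pics/side7.png');d=np.load('pics/side7.npy')
uv,W=cloud('side',d,360,140,420,260)
h=cv2.cvtColor(s,cv2.COLOR_BGR2HSV);k=cv2.inRange(h,np.array((100,80,40)),np.array((130,255,255)))
q=W[k[uv[:,1],uv[:,0]]>0]
a=np.deg2rad(-8.48);ex=np.array([np.cos(a),np.sin(a)]);ey=np.array([-np.sin(a),np.cos(a)])
L=np.c_[(q[:,:2]-[.5714,-.2488])@ex,(q[:,:2]-[.5714,-.2488])@ey,q[:,2]-.269]*1000
for lo in range(-115,25,10):
  p=L[(L[:,2]>lo)&(L[:,2]<lo+10)]
  if len(p)>5: print(lo,len(p),np.percentile(p,[4,50,96],axis=0).round(1)[:,:2].tolist())
"
```

```text
t 7.75 p [ 0.5711 -0.2486  0.2254] yaw -8.48 F [-0.32 -0.94 -1.03] w 0.0283
shift cm [34.38 -3.11  1.56] spin -0.013
-115 46 [[-12.8, 4.4], [-7.1, 6.1], [14.8, 8.3]]
-105 106 [[-20.1, 0.7], [-6.1, 2.6], [20.6, 7.5]]
-95 139 [[-19.8, -4.3], [8.0, -1.3], [20.5, 7.1]]
-85 174 [[-19.9, -7.8], [8.1, -5.8], [21.4, 5.1]]
-75 216 [[-20.2, -8.1], [7.9, -4.8], [21.3, 3.3]]
-65 187 [[-20.1, -5.7], [-5.9, -3.7], [21.8, 1.7]]
-55 239 [[-18.8, -6.1], [-2.7, -4.1], [19.2, 5.5]]
-45 188 [[-14.0, -6.0], [-1.5, -4.1], [14.7, 5.2]]
-35 152 [[-10.0, -6.6], [-0.5, -4.6], [11.1, 1.4]]
-25 155 [[-10.3, -7.1], [-0.0, -5.0], [11.8, 2.4]]
-15 147 [[-10.2, -7.1], [0.5, -5.6], [11.5, -2.6]]
-5 165 [[-10.3, -8.3], [0.2, -5.7], [12.4, -3.6]]
5 163 [[-10.0, -8.0], [1.3, -6.0], [12.8, -3.1]]
15 204 [[-11.2, -8.3], [2.4, -5.5], [15.4, 4.8]]
```

Emit:
arm_command(targets=[[5.5, -0.5, 0, 0, 1], [11, -1, 0, 0, 1], [16.5, -1.5, 0.5, 0, 1], [22, -2, 1, -0.01, 1], [26, -2.4, 1.3, -0.01, 1]])

```text
time: 8.38
position: [0.5849, 0.0143, 0.2114]
tool_rot: [0.754, 0.657, -0.001, -0.001]
ft_force: [0.1, 0.5, -1.0]
grip_width: 0.0277
```

Emit:
arm_command(targets=[[3.5, -0.3, 0.2, 0, 1], [6, -0.5, 0.3, 0, 1], [7.8, -0.7, 0.3, 0, 1], [7.8, -0.7, 0.3, 0, 1], [7.8, -0.7, 0.3, 0, 1]])

```text
time: 9.0
position: [0.5899, 0.0891, 0.2096]
tool_rot: [0.754, 0.656, -0.0, 0.0]
ft_force: [-0.5, -0.2, -1.4]
grip_width: 0.0282
```

```bash
cat >> h.py <<'E'
PS=np.deg2rad(-7.75);EX=np.array([np.cos(PS),np.sin(PS)]);EY=np.array([-np.sin(PS),np.cos(PS)]);O=np.array([0.5902,0.097])
def loc(Q):
    Q=np.atleast_2d(Q); return np.c_[(Q[:,:2]-O)@EX,(Q[:,:2]-O)@EY,Q[:,2]]*1000
def look(tag):
    s,d=snap('side',tag);s=s[:,:,::-1];o=robot.get_obs();T=loc(o['position'])[0];print('TCP loc',T.round(1),'t',o['time'],'F',o['ft_force'].round(1),'w',o['grip_width'])
    uv,W=cloud('side',d,260,90,380,270);L=loc(W)
    h=cv2.cvtColor(np.ascontiguousarray(s),cv2.COLOR_BGR2HSV);k=cv2.inRange(h,np.array((100,80,40)),np.array((130,255,255)))
    b=k[uv[:,1],uv[:,0]]>0; q=L[b]; g=T[2]+43
    for lo in range(-115,25,10):
        p=q[(q[:,2]-g>lo)&(q[:,2]-g<lo+10)]
        if len(p)>5: print('  dz',lo,'z',round(g+lo+5),len(p),'x',np.percentile(p[:,0],[4,50,96]).round(1),'y',np.percentile(p[:,1],[4,50,96]).round(1))
    m=~b&(abs(L[:,0])<26)&(L[:,2]>45)&(L[:,2]<115)&(abs(L[:,1]-5)<6)&(np.hypot(L[:,0],L[:,2]-88)>17)
    print('  plate y',len(L[m]),np.median(L[m][:,1]).round(2),L[m][:,1].std().round(2))
    return s,d,L,uv
E
python3 -c "
from h import *
look('side8')
cv2.imwrite('pics/f1.png',cv2.resize(cv2.imread('pics/side8.png')[100:270,250:400],None,fx=3.5,fy=3.5,interpolation=cv2.INTER_CUBIC))
snap('top','top8');cv2.imwrite('pics/f2.png',cv2.resize(cv2.imread('pics/top8.png')[130:290,130:330],None,fx=3.5,fy=3.5,interpolation=cv2.INTER_CUBIC))
"
```

```text
TCP loc [  0.9  -8.  209.7] t 9.05 F [-0.2 -0.4 -0.4] w 0.028462474763812473
  dz -115 z 143 23 x [-11.2  -7.2  16.4] y [-4.7 -2.4 -0.3]
  dz -105 z 153 61 x [-17.5  -5.4  22.4] y [-8.4 -4.8 -1.8]
  dz -95 z 163 80 x [-18.5  -4.6  22.5] y [-13.7  -9.9   0.6]
  dz -85 z 173 105 x [-18.7  -1.9  23.1] y [-17.3 -13.6  -0.1]
  dz -75 z 183 114 x [-18.5  -3.8  21.9] y [-17.1 -13.   -2.8]
  dz -65 z 193 106 x [-18.4  -3.9  22.1] y [-14.8 -11.3  -3.8]
  dz -55 z 203 134 x [-17.3   0.2  20.4] y [-14.7 -12.1  -4.9]
  dz -45 z 213 98 x [-11.4   1.5  15.7] y [-16.  -12.2  -2.6]
  dz -35 z 223 88 x [-8.7  2.2 13.8] y [-16.3 -12.8  -5.8]
  dz -25 z 233 83 x [-8.5  2.2 14.3] y [-15.6 -12.6  -7.3]
  dz -15 z 243 81 x [-8.5  1.6 12.8] y [-16.2 -13.1  -9.8]
  dz -5 z 253 86 x [-8.9  1.6 12.9] y [-16.5 -13.6  -9.6]
  dz 5 z 263 98 x [-9.1  2.9 14.7] y [-17.7 -13.8 -11.1]
  dz 15 z 273 89 x [-11.1   2.7  16.3] y [-17.1 -12.9  -7.7]
  plate y 320 7.0 1.81
```

View pics/f1.png

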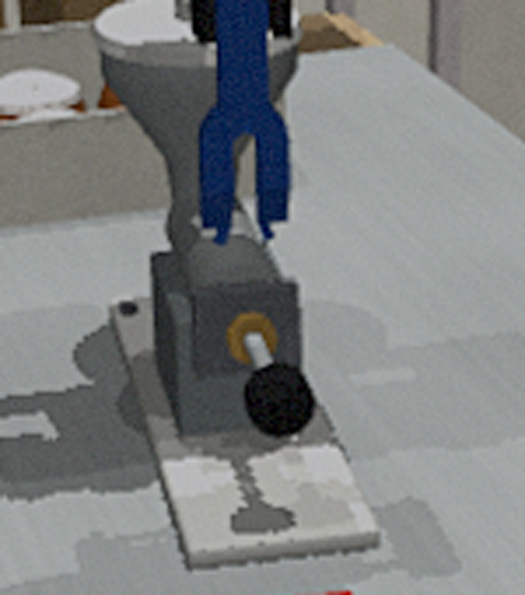

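View pics/f2.png

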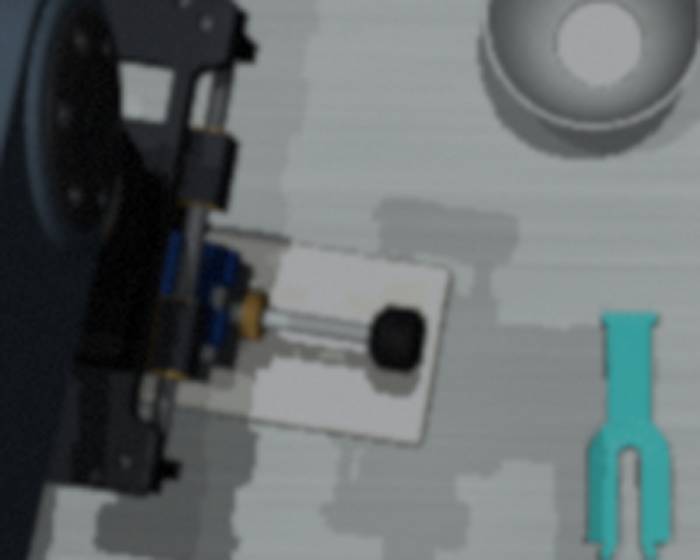

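```bash
python3 -c "
from h import *
s=cv2.imread('pics/side8.png')
h=cv2.cvtColor(s,cv2.COLOR_BGR2HSV)
k=cv2.inRange(h,np.array((10,110,50)),np.array((28,255,255)));m=np.zeros_like(k);m[183:208,308:335]=k[183:208,308:335]
c=np.vstack([a for a in cv2.findContours(m,cv2.RETR_EXTERNAL,cv2.CHAIN_APPROX_NONE)[0]])
e=cv2.fitEllipse(cv2.convexHull(c));print('collar ell',e)
def ony(u,v,yl):
    o,d=ray('side',u,v);n=np.r_[EY,0];P0=np.r_[O,0]+n*yl/1000
    t=((P0-o)@n)/(d@n);return loc(o+d*t)[0]
print('collar ctr (front plane)',ony(*e[0],-9),'back',ony(*e[0],-1))
b=cv2.inRange(h,np.array((100,80,40)),np.array((130,255,255)))
for v in (150,155,160,125,115):
    u=np.nonzero(b[v,280:360])[0]+280;print(v,u.min(),u.max(),'left edge',ony(u.min()-.5,v,-13).round(1),'right(back)',ony(u.max()+.5,v,-1).round(1))
"
```

```text
collar ell ((321.39849853515625, 196.11428833007812), (13.918858528137207, 14.229574203491211), 179.74813842773438)
collar ctr (front plane) [ 3.59928317 -9.         88.79943854] back [ 5.02517495 -1.         85.03463175]
150 307 332 left edge [-21.1 -13.  180.6] right(back) [ 27.   -1.  171.8]
155 307 331 left edge [-21.4 -13.  171.5] right(back) [ 25.1  -1.  162.6]
160 307 331 left edge [-21.8 -13.  162.4] right(back) [ 24.9  -1.  153.3]
125 312 326 left edge [-10.9 -13.  224.2] right(back) [ 17.2  -1.  217.9]
115 312 325 left edge [-10.4 -13.  241.4] right(back) [ 15.8  -1.  235.6]
```

Side view: clip legs are over the guide plate, with the tips at about (313,168) and (327,167). In the side frame the collar centre is x≈+3.6, z≈89 and the clip centre x≈+2.3. The tips are about 4.5 mm too far to −y, so I'll shift and lower to just above the plate top.

Emit:
arm_command(targets=[[0.45, 0.1, 0, 0, 1], [0.45, 0.1, 0.7, 0, 1], [0.45, 0.1, 1.4, 0, 1], [0.45, 0.1, 2, 0, 1], [0.45, 0.1, 2, 0, 1]])

```text
time: 9.72
position: [0.5909, 0.0943, 0.1889]
tool_rot: [0.754, 0.657, -0.001, -0.001]
ft_force: [0.1, 0.9, -0.3]
grip_width: 0.0282
```

```bash
python3 -c "
from h import *
look('side9')
a=cv2.resize(cv2.imread('pics/side9.png')[125:235,280:365],None,fx=5,fy=5,interpolation=cv2.INTER_CUBIC)
snap('top','top9');b=cv2.resize(cv2.imread('pics/top9.png')[180:260,160:220],None,fx=5.5,fy=5.5,interpolation=cv2.INTER_CUBIC)
o=np.zeros((550,800,3),np.uint8);o[:a.shape[0],:a.shape[1]]=a;o[:b.shape[0],450:450+b.shape[1]]=b[:550];cv2.imwrite('pics/g1.png',o)
"
```

```text
TCP loc [  1.4  -2.5 189.4] t 9.775 F [-0.7 -0.4 -0.8] w 0.028191849320723925
  dz -115 z 122 32 x [-11.8  -5.6  17.1] y [-0.8  2.8  5.9]
  dz -105 z 132 64 x [-17.1   2.8  21.6] y [-3.4 -0.1  5.9]
  dz -95 z 142 80 x [-18.3   0.7  22.1] y [-8.2 -4.4  5. ]
  dz -85 z 152 90 x [-18.4   9.7  22. ] y [-11.5  -8.6   2.1]
  dz -75 z 162 105 x [-18.1  -4.3  22.2] y [-11.5  -7.4   2.4]
  dz -65 z 172 102 x [-18.1  -3.1  23.4] y [-9.9 -6.3 -0.1]
  dz -55 z 182 122 x [-16.8  -1.5  20.3] y [-10.1  -6.7  -0.4]
  dz -45 z 192 96 x [-11.7   1.3  15.6] y [-10.8  -7.1   2.3]
  dz -35 z 202 71 x [-8.1  2.4 12.9] y [-10.5  -7.2   2.2]
  dz -25 z 212 82 x [-8.   2.9 14.8] y [-11.1  -7.6  -0.5]
  dz -15 z 222 87 x [-8.1  2.7 15. ] y [-11.1  -8.4  -2.7]
  dz -5 z 232 86 x [-7.8  2.8 15. ] y [-11.7  -8.6  -5.3]
  dz 5 z 242 86 x [-8.6  3.2 15.2] y [-12.   -8.4  -5.4]
  dz 15 z 252 88 x [-10.1   4.4  17.2] y [-12.9  -7.8   2.8]
  plate y 334 6.79 1.86
```

View pics/g1.png

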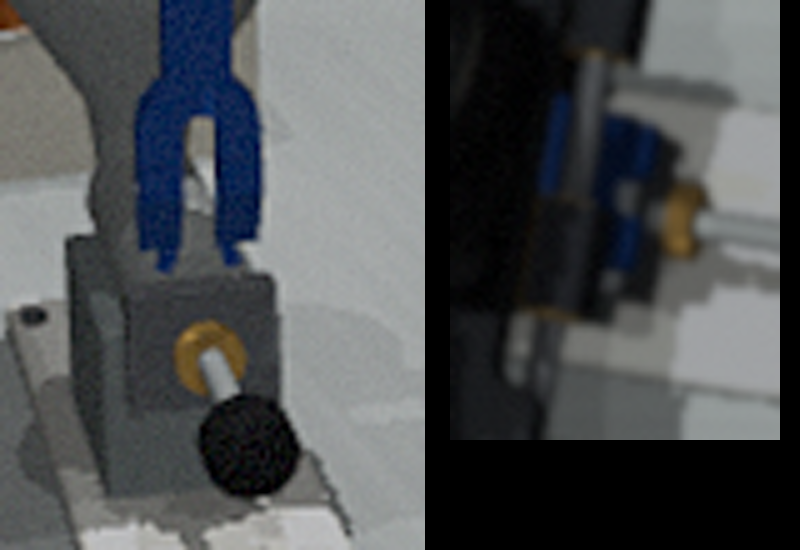

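Side crop: tips at about (313,178) and (326,177), between the plate face and the collar in y. They measure 2.5–6.5 mm against a plate face at 6.9, so I'll back off 1.4 mm and lower in small guarded steps.

Emit:
arm_command(targets=[[-0.14, 0.05, 0, 0, 1], [-0.14, 0.05, 0.3, 0, 1], [-0.14, 0.05, 0.6, 0, 1], [-0.14, 0.05, 0.9, 0, 1], [-0.14, 0.05, 0.9, 0, 1]])

```text
time: 10.45
position: [0.5916, 0.0929, 0.1804]
tool_rot: [0.754, 0.657, -0.0, -0.0]
ft_force: [-0.9, -0.4, -0.7]
grip_width: 0.0284
```

```bash
python3 -c "
from h import *
look('side10')
cv2.imwrite('pics/g2.png',cv2.resize(cv2.imread('pics/side10.png')[125:235,280:365],None,fx=5,fy=5,interpolation=cv2.INTER_CUBIC))
"
```

```text
TCP loc [  2.1  -3.9 180.6] t 10.5 F [-1.1  0.7 -1.1] w 0.02830131021420214
  dz -115 z 114 36 x [-11.   -4.   18.5] y [-1.1  2.2 81.9]
  dz -105 z 124 72 x [-17.1  -4.1  22.2] y [-4.8 -1.3  5.4]
  dz -95 z 134 73 x [-17.5   6.3  23. ] y [-9.6 -5.9  4.4]
  dz -85 z 144 92 x [-17.4   8.7  23.4] y [-12.6  -9.7   1.3]
  dz -75 z 154 106 x [-17.3  10.5  24. ] y [-13.7  -9.1  -2.9]
  dz -65 z 164 96 x [-17.6  -3.8  23.4] y [-11.2  -7.5  -4.1]
  dz -55 z 174 121 x [-16.1   1.4  21.6] y [-11.   -7.7  -0.4]
  dz -45 z 184 94 x [-11.2   3.3  17.6] y [-11.2  -8.   -1.2]
  dz -35 z 194 76 x [-7.4  2.8 14.1] y [-11.7  -8.9  -4.4]
  dz -25 z 204 77 x [-7.6  2.6 14.3] y [-12.4  -9.   -5.6]
  dz -15 z 214 78 x [-7.5  3.9 14.6] y [-12.4  -9.4  -7. ]
  dz -5 z 224 90 x [-10.    2.6  15.1] y [-13.  -10.1  -6.8]
  dz 5 z 234 85 x [-9.7  2.6 14.7] y [-13.5 -10.7  -7.2]
  dz 15 z 244 92 x [-9.2  4.6 18.4] y [-13.2  -9.6   0.5]
  plate y 321 6.82 1.94
```

View pics/g2.png

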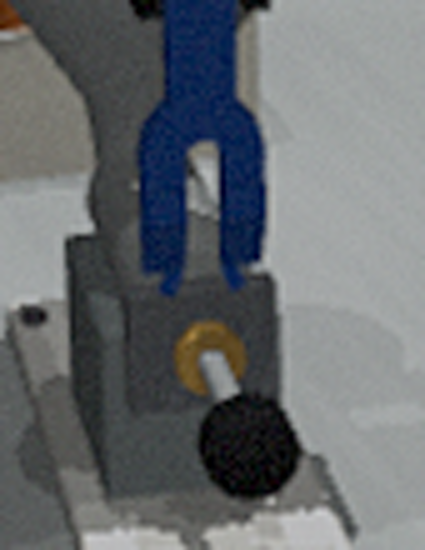

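Tips are now below the plate top and in front of its face (left (313,183), right (327,182)), with c ≈ −4.4 mm from gap centre, as wanted. Continuing down slowly, +1 mm in x.

Emit:
arm_command(targets=[[0, 0.1, 0.2, 0, 1], [0, 0.1, 0.4, 0, 1], [0, 0.1, 0.6, 0, 1], [0, 0.1, 0.8, 0, 1], [0, 0.1, 1.0, 0, 1]])

```text
time: 11.12
position: [0.5928, 0.0927, 0.1707]
tool_rot: [0.754, 0.657, -0.0, -0.0]
ft_force: [0.3, 0.2, -0.4]
grip_width: 0.0284
```

Emit:
arm_command(targets=[[0, 0, 0.2, 0, 1], [0, 0, 0.4, 0, 1], [0, 0, 0.6, 0, 1], [0, 0, 0.8, 0, 1], [0, 0, 1.0, 0, 1]])

```text
time: 11.75
position: [0.5929, 0.0927, 0.1607]
tool_rot: [0.754, 0.657, 0.0, 0.0]
ft_force: [-0.4, 0.3, 0.2]
grip_width: 0.0281
```

```bash
python3 -c "
from h import *
look('side11')
cv2.imwrite('pics/g3.png',cv2.resize(cv2.imread('pics/side11.png')[125:235,280:365],None,fx=5,fy=5,interpolation=cv2.INTER_CUBIC))
"
```

```text
TCP loc [  3.   -3.9 160.4] t 11.8 F [ 0.   0.3 -1.4] w 0.027984758482648774
  dz -115 z 93 28 x [-9.8 12.8 20.2] y [1.3 3.  6.5]
  dz -105 z 103 71 x [-15.7  -2.2  26.4] y [-4.6 -1.1  6.2]
  dz -95 z 113 83 x [-15.9  -1.   25.1] y [-9.6 -5.4 55.2]
  dz -85 z 123 89 x [-16.3  -2.   24.4] y [-12.6  -9.5   0.4]
  dz -75 z 133 102 x [-16.1   5.2  25.1] y [-12.6  -9.4  -2. ]
  dz -65 z 143 97 x [-16.   -2.4  25.6] y [-10.2  -7.5  -3.6]
  dz -55 z 153 111 x [-15.    2.8  22.4] y [-11.4  -8.6  -1.8]
  dz -45 z 163 98 x [-9.7  3.  19.2] y [-10.6  -7.8   0.8]
  dz -35 z 173 74 x [-6.2  4.2 15.5] y [-11.3  -8.7  -2.8]
  dz -25 z 183 76 x [-6.1  4.4 15.4] y [-12.4  -9.2  -5.1]
  dz -15 z 193 83 x [-6.4  5.5 19.4] y [-12.4  -9.3   1.6]
  dz -5 z 203 77 x [-6.4  3.5 15.8] y [-13.4  -9.7  -6.1]
  dz 5 z 213 83 x [-8.6  4.3 16.3] y [-14.1  -9.8  -6.5]
  dz 15 z 223 97 x [-8.7  5.1 18.8] y [-14.   -9.2   0.5]
  plate y 231 7.02 1.86
```

View pics/g3.png

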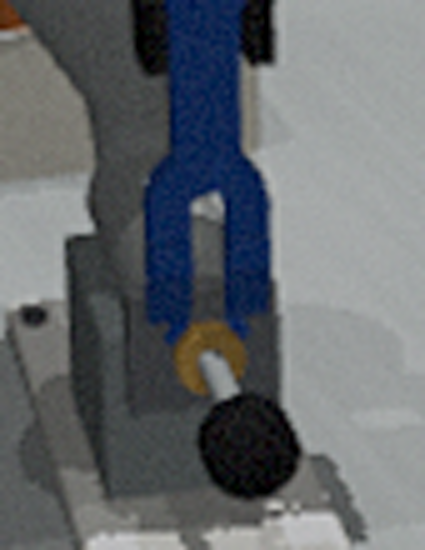

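The tips now go behind the collar, straddling the rod (left (314,191), right (328,190); rod/collar centre ≈(322,196)). No contact force yet. Continuing.

Emit:
arm_command(targets=[[0, 0, 0.2, 0, 1], [0, 0, 0.4, 0, 1], [0, 0, 0.6, 0, 1], [0, 0, 0.8, 0, 1], [0, 0, 1.0, 0, 1]])

```text
time: 12.42
position: [0.5929, 0.0928, 0.1508]
tool_rot: [0.754, 0.657, 0.0, 0.0]
ft_force: [-0.6, 0.5, 1.1]
grip_width: 0.0285
```

Emit:
arm_command(targets=[[0, 0, 0.2, 0, 1], [0, 0, 0.4, 0, 1], [0, 0, 0.6, 0, 1], [0, 0, 0.8, 0, 1], [0, 0, 1.0, 0, 1]])

```text
time: 13.05
position: [0.5931, 0.0928, 0.141]
tool_rot: [0.754, 0.657, 0.0, 0.0]
ft_force: [-0.4, 0.5, 3.4]
grip_width: 0.0287
```

```bash
python3 -c "
from h import *
look('side12')
cv2.imwrite('pics/g4.png',cv2.resize(cv2.imread('pics/side12.png')[125:235,280:365],None,fx=5,fy=5,interpolation=cv2.INTER_CUBIC))
"
```

```text
TCP loc [  3.3  -3.8 140.7] t 13.1 F [-0.4 -0.3  2.4] w 0.028120755443017915
  dz -115 z 74 15 x [-12.5  -8.   20.7] y [1.2 3.3 6.5]
  dz -105 z 84 39 x [-16.4  -8.5  26.9] y [-2.9  0.2  8.6]
  dz -95 z 94 56 x [-16.6  -7.3  25.8] y [-8.1 -4.6  7.9]
  dz -85 z 104 95 x [-16.   -1.7  26.2] y [-11.9  -8.7   5.7]
  dz -75 z 114 110 x [-16.2   0.7  26.1] y [-13.   -7.7   4.7]
  dz -65 z 124 89 x [-15.8  -2.2  25.6] y [-10.7  -6.9  -1.2]
  dz -55 z 134 123 x [-14.7   2.7  22.8] y [-10.7  -7.   -0.3]
  dz -45 z 144 87 x [-9.2  4.  19. ] y [-10.5  -7.8  -0.3]
  dz -35 z 154 74 x [-6.2  4.6 15. ] y [-11.6  -8.3  -4.1]
  dz -25 z 164 73 x [-6.1  3.7 30.9] y [-11.6  -8.4 107.2]
  dz -15 z 174 76 x [-6.   5.  15.3] y [-12.1  -9.   -0.5]
  dz -5 z 184 79 x [-6.4  4.8 16.2] y [-11.9  -8.9  -4.7]
  dz 5 z 194 80 x [-5.7  5.7 17.5] y [-13.5 -10.3  -6.1]
  dz 15 z 204 100 x [-6.9  5.5 19. ] y [-14.6  -9.3   0.3]
  plate y 184 7.01 2.09
```

View pics/g4.png

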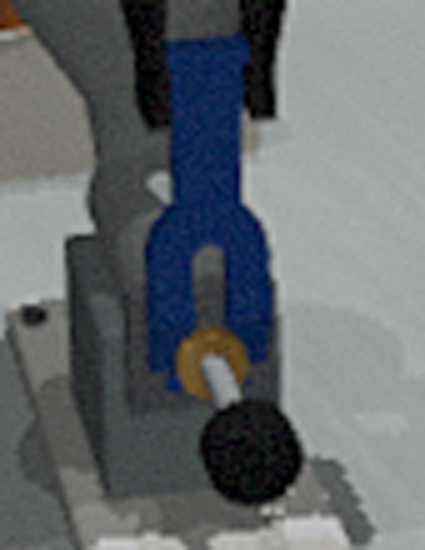

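The collar is riding onto the ramps (force about 3–4 N), the clip is straight and the slot is centred on the rod (px (321,180)). Continuing by feel.

Emit:
arm_command(targets=[[0, 0, 0.2, 0, 1], [0, 0, 0.4, 0, 1], [0, 0, 0.6, 0, 1], [0, 0, 0.8, 0, 1], [0, 0, 1.0, 0, 1]])

```text
time: 13.72
position: [0.5928, 0.0927, 0.1305]
tool_rot: [0.754, 0.657, -0.0, -0.0]
ft_force: [0.6, 0.2, 2.4]
grip_width: 0.0285
```

Emit:
arm_command(targets=[[0, 0, 0.2, 0, 1], [0, 0, 0.4, 0, 1], [0, 0, 0.6, 0, 1], [0, 0, 0.8, 0, 1], [0, 0, 1.0, 0, 1]])

```text
time: 14.35
position: [0.5928, 0.0927, 0.1207]
tool_rot: [0.754, 0.657, -0.0, -0.0]
ft_force: [0.2, 1.1, 2.1]
grip_width: 0.0282
```

```bash
python3 -c "
from h import *
look('side13')
cv2.imwrite('pics/g5.png',cv2.resize(cv2.imread('pics/side13.png')[125:235,280:365],None,fx=5,fy=5,interpolation=cv2.INTER_CUBIC))
"
```

```text
TCP loc [  3.   -3.9 120.4] t 14.4 F [0.3 0.6 1.1] w 0.028299096001750366
  dz -115 z 53 16 x [-8.9 -6.7 -3.1] y [1.3 4.2 6.4]
  dz -105 z 63 37 x [-16.1  -7.1  24.8] y [-3.6  0.   5.1]
  dz -95 z 73 47 x [-16.   -5.6  26.4] y [-7.8 -4.7  1.9]
  dz -85 z 83 47 x [-16.2  -9.8  26.9] y [-11.4  -8.8  -0.1]
  dz -75 z 93 84 x [-16.3   4.5  26.7] y [-11.   -7.5   6.1]
  dz -65 z 103 101 x [-16.3  -1.6  26.1] y [-9.7 -6.4  7. ]
  dz -55 z 113 120 x [-14.6   1.9  24.4] y [-10.6  -7.1   7. ]
  dz -45 z 123 90 x [-9.8  4.6 19.1] y [-10.3  -7.2   1.6]
  dz -35 z 133 68 x [-6.1  3.2 14.9] y [-10.9  -8.   -4.8]
  dz -25 z 143 73 x [-6.5  4.2 15.3] y [-10.8  -8.8  17.1]
  dz -15 z 153 68 x [-5.9  4.1 15.2] y [-11.5  -9.   -6.2]
  dz -5 z 163 79 x [-7.9  4.3 16.7] y [-13.5 -10.2  -6.2]
  dz 5 z 173 81 x [-6.2  4.8 16.7] y [-12.8  -9.8  -5.1]
  dz 15 z 183 93 x [-9.7  5.5 18.8] y [-14.7  -9.5   1.1]
  plate y 105 7.14 2.24
```

View pics/g5.png

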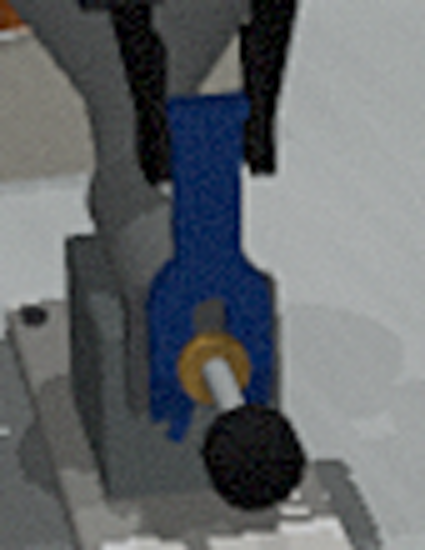

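Clip is 20 mm further down with the collar on the pads, force still about 2–3 N. About 19 mm left by my estimate; taking 10 mm, then finer steps.

Emit:
arm_command(targets=[[0, 0, 0.2, 0, 1], [0, 0, 0.4, 0, 1], [0, 0, 0.6, 0, 1], [0, 0, 0.8, 0, 1], [0, 0, 1.0, 0, 1]])

```text
time: 15.02
position: [0.5928, 0.0927, 0.1107]
tool_rot: [0.754, 0.657, -0.0, -0.0]
ft_force: [-0.1, 1.0, 2.0]
grip_width: 0.0284
```

Emit:
arm_command(targets=[[0, 0, 0.1, 0, 1], [0, 0, 0.2, 0, 1], [0, 0, 0.3, 0, 1], [0, 0, 0.4, 0, 1]])

```text
time: 15.52
position: [0.5928, 0.0927, 0.1068]
tool_rot: [0.754, 0.657, -0.0, 0.0]
ft_force: [1.0, 0.5, 1.5]
grip_width: 0.0285
```

Emit:
arm_command(targets=[[0, 0, 0.1, 0, 1], [0, 0, 0.2, 0, 1]])

```text
time: 15.78
position: [0.5928, 0.0927, 0.1048]
tool_rot: [0.754, 0.657, 0.0, 0.0]
ft_force: [0.9, 0.8, 2.7]
grip_width: 0.028
```

Emit:
arm_command(targets=[[0, 0, 0.1, 0, 1]])

```text
time: 15.9
position: [0.5929, 0.0927, 0.1038]
tool_rot: [0.754, 0.657, 0.0, 0.0]
ft_force: [0.7, 1.5, 1.3]
grip_width: 0.0285
```

Emit:
arm_command(targets=[[0, 0, 0.1, 0, 1]])

```text
time: 16.02
position: [0.5929, 0.0927, 0.1028]
tool_rot: [0.754, 0.657, 0.0, 0.0]
ft_force: [-0.3, 1.5, 2.6]
grip_width: 0.0285
```

Emit:
arm_command(targets=[[0, 0, 0.1, 0, 1]])

```text
time: 16.15
position: [0.5928, 0.0928, 0.1017]
tool_rot: [0.754, 0.657, 0.0, -0.0]
ft_force: [0.5, 1.3, 0.4]
grip_width: 0.0282
```

```bash
python3 -c "
from h import *
look('side14')
cv2.imwrite('pics/g6.png',cv2.resize(cv2.imread('pics/side14.png')[125:235,280:365],None,fx=5,fy=5,interpolation=cv2.INTER_CUBIC))
"
```

```text
TCP loc [  3.   -3.8 101.5] t 16.2 F [0.6 1.4 1.9] w 0.028190885032832968
  dz -115 z 35 15 x [-9.3 -6.1 -3.5] y [1.5 3.6 6.1]
  dz -105 z 45 31 x [-16.1  -9.4  -1.8] y [-2.4  1.4  8.6]
  dz -95 z 55 32 x [-16.1 -10.3  -2.4] y [-6.4 -2.9  5.9]
  dz -85 z 65 49 x [-16.3  -8.6  25.3] y [-9.8 -7.5  3.7]
  dz -75 z 75 74 x [-16.4  -5.9  26.4] y [-11.3  -7.4  -1.4]
  dz -65 z 85 53 x [-16.8  15.9  27.8] y [-10.4  -6.    5. ]
  dz -55 z 95 76 x [-14.9  -6.6  24.5] y [-10.4  -6.    6.6]
  dz -45 z 105 88 x [-9.2  4.6 19.7] y [-11.   -6.7   1.1]
  dz -35 z 115 72 x [-6.3  3.8 16.9] y [-10.6  -7.7  -2.6]
  dz -25 z 125 69 x [-6.   4.1 15. ] y [-11.3  -8.5  -4.6]
  dz -15 z 135 67 x [-6.3  4.1 14.6] y [-12.1  -9.2  -6. ]
  dz -5 z 145 74 x [-6.6  4.2 15.6] y [-13.   -8.8  -5.5]
  dz 5 z 155 79 x [-8.6  4.3 16.9] y [-12.9 -10.1  -6.5]
  dz 15 z 165 91 x [-8.7  6.1 18.9] y [-14.3  -8.7   0.6]
  plate y 137 6.89 1.89
```

View pics/g6.png

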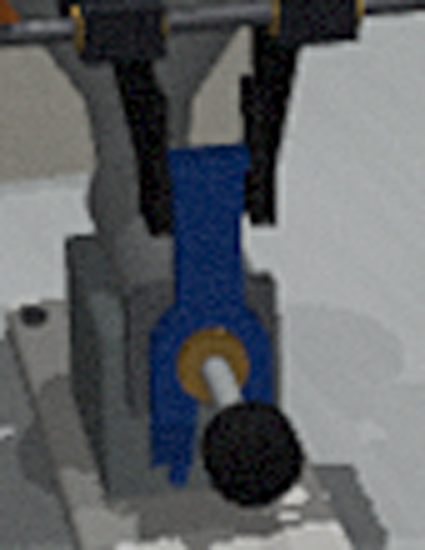

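No stop felt yet. Going on in 1 mm steps.

Emit:
arm_command(targets=[[0, 0, 0.1, 0, 1]])

```text
time: 16.32
position: [0.5929, 0.0929, 0.1011]
tool_rot: [0.754, 0.657, 0.0, 0.0]
ft_force: [-1.0, 1.3, 5.7]
grip_width: 0.0285
```

Emit:
arm_command(targets=[[0, 0, 0.1, 0, 1]])

```text
time: 16.45
position: [0.5932, 0.0929, 0.1009]
tool_rot: [0.754, 0.657, 0.0, 0.0]
ft_force: [-1.5, 1.4, 10.3]
grip_width: 0.028
```

Emit:
arm_command(targets=[[0, 0, 0.1, 0, 1]])

```text
time: 16.58
position: [0.5935, 0.0929, 0.1008]
tool_rot: [0.754, 0.657, 0.001, 0.0]
ft_force: [-2.4, 1.4, 14.4]
grip_width: 0.028
```

```bash
cat >> h.py <<'E'
def knob(tags):
    for t in tags:
        s=cv2.imread(f'pics/{t}.png');d=np.load(f'pics/{t}.npy');h=cv2.cvtColor(s,cv2.COLOR_BGR2HSV)
        k=cv2.inRange(h,np.array((0,0,0)),np.array((180,255,38)));m=np.zeros_like(k);m[200:232,314:348]=k[200:232,314:348]
        v,u=np.nonzero(m);uv,W=cloud('side',d,314,200,348,232);L=loc(W)[m[uv[:,1],uv[:,0]]>0]
        L=L[L[:,1]<-50]
        print(t,'knob px',u.mean().round(2),v.mean().round(2),'y med',np.median(L[:,1]).round(2),'z',np.median(L[:,2]).round(2),len(L))
E
python3 -c "
from h import *
knob(['side0','side10','side12','side13','side14'])"
```

```text
side0 knob px 329.06 213.87 y med -89.88 z 92.0 313
side10 knob px 329.19 213.89 y med -89.73 z 91.89 314
side12 knob px 329.66 214.99 y med -94.28 z 92.14 319
side13 knob px 330.02 215.95 y med -97.93 z 91.97 315
side14 knob px 329.7 215.28 y med -95.51 z 92.22 315
```

A firm stop: z stuck at 0.1008 while the force rose to 14 N. The knob came back from 8.1 to 5.7 mm before that, which is the click. Taking the pressure off, then checking.

Emit:
arm_command(targets=[[0, 0, -0.2, 0, 1], [0, 0, -0.2, 0, 1]])

```text
time: 16.82
position: [0.5929, 0.0929, 0.1012]
tool_rot: [0.754, 0.657, 0.0, 0.0]
ft_force: [-0.8, 2.1, 3.9]
grip_width: 0.028
```

```bash
python3 -c "
from h import *
look('side15');knob(['side15'])
cv2.imwrite('pics/g7.png',cv2.resize(cv2.imread('pics/side15.png')[125:235,280:365],None,fx=5,fy=5,interpolation=cv2.INTER_CUBIC))
"
```

```text
TCP loc [  3.3  -3.7 101.2] t 16.875 F [-0.7  0.6  5.1] w 0.028080309527181886
  dz -115 z 34 15 x [-10.1  -7.2  -3.4] y [1.7 5.2 7.3]
  dz -105 z 44 31 x [-16.1  -9.4  -2.1] y [-1.   2.7  7.8]
  dz -95 z 54 35 x [-16.4 -10.3  -2.5] y [-5.5 -2.9  4.7]
  dz -85 z 64 47 x [-16.4 -10.1   2.7] y [-10.9  -8.1   2. ]
  dz -75 z 74 70 x [-16.3  -4.8  27. ] y [-12.   -7.4  -0.8]
  dz -65 z 84 56 x [-16.6  -8.8  27.6] y [-8.7 -6.1 -1.6]
  dz -55 z 94 73 x [-15.2  -5.5  25.6] y [-9.3 -5.7  5.2]
  dz -45 z 104 90 x [-10.    2.8  19.1] y [-9.6 -6.9  3.3]
  dz -35 z 114 68 x [-6.3  4.8 16.1] y [-10.5  -7.8  -3.9]
  dz -25 z 124 65 x [-6.3  5.  16.4] y [-11.2  -8.   -4.3]
  dz -15 z 134 73 x [-6.3  4.  14.7] y [-11.4  -9.   -5.6]
  dz -5 z 144 71 x [-6.6  4.  15.7] y [-14.   -9.1  -5.8]
  dz 5 z 154 78 x [-8.8  4.5 16.6] y [-14.   -9.7  -6.4]
  dz 15 z 164 91 x [-7.8  6.2 19. ] y [-13.6  -8.5  -0.7]
  plate y 138 7.21 1.76
side15 knob px 329.78 215.3 y med -95.16 z 91.66 316
```

View pics/g7.png

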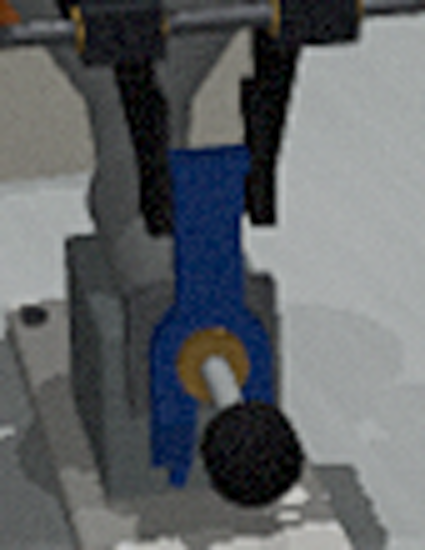

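Collar sits over the arch with the knob at 5.3 mm (still held slightly off the plate), clip centred (≈(321,175)). The click held. Easing a little and opening.

Emit:
arm_command(targets=[[0.1, 0, -0.05, 0, 1], [0.1, 0, -0.05, 0, 2.9], [0.1, 0, -0.05, 0, 3.3], [0.1, 0, -0.05, 0, 4.2], [0.1, 0, -0.05, 0, 4.6]])

```text
time: 17.5
position: [0.5927, 0.0935, 0.101]
tool_rot: [0.754, 0.657, -0.0, -0.0]
ft_force: [-0.5, -0.6, 0.7]
grip_width: 0.043
```

```bash
python3 -c "
from h import *
look('side16');knob(['side16'])
cv2.imwrite('pics/g8.png',cv2.resize(cv2.imread('pics/side16.png')[125:235,280:365],None,fx=5,fy=5,interpolation=cv2.INTER_CUBIC))
"
```

```text
TCP loc [  3.   -3.1 101. ] t 17.55 F [-0.2 -0.7 -0.2] w 0.04389327572359663
  dz -115 z 34 15 x [-12.3  -7.6  -2.7] y [ 1.5  2.6 10.9]
  dz -105 z 44 34 x [-16.6  -9.5  -2.1] y [-2.7  0.9  5.3]
  dz -95 z 54 34 x [-16.4 -10.2  -2.5] y [-7.  -3.8  3.9]
  dz -85 z 64 47 x [-16.3  -8.7  -0.9] y [-10.5  -7.    1.7]
  dz -75 z 74 79 x [-16.2  -6.2  26.3] y [-10.6  -6.7   0.5]
  dz -65 z 84 52 x [-16.8  -9.4  25.9] y [-8.7 -4.9  6.6]
  dz -55 z 94 70 x [-14.9  -4.3  26. ] y [-7.9 -4.2  5.6]
  dz -45 z 104 92 x [-10.4   2.2  19.2] y [-7.7 -4.8  8.6]
  dz -35 z 114 75 x [-6.2  4.3 17. ] y [-9.2 -5.  17.5]
  dz -25 z 124 75 x [-6.4  4.1 15.7] y [-8.1 -5.2  5.5]
  dz -15 z 134 73 x [-6.2  4.3 15.4] y [-8.5 -4.7  4.5]
  dz -5 z 144 75 x [-6.3  4.1 15.9] y [-8.9 -4.8  2.8]
  dz 5 z 154 71 x [-6.1  4.9 16.2] y [-8.5 -5.3 -0.4]
  dz 15 z 164 90 x [-9.1  3.3 17.5] y [-7.9 -4.1  5.7]
  plate y 128 6.9 1.86
side16 knob px 329.49 214.83 y med -93.73 z 92.0 317
```

View pics/g8.png

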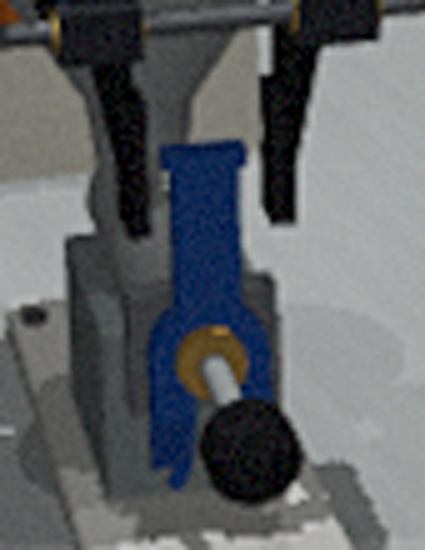

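Released: the clip squared up flat against the plate (front face uniformly at y≈−5, c≈−2 mm from gap centre) and the plunger reads 3.9 mm. Retreating straight up.

Emit:
arm_command(targets=[[0, 0, -1, 0, 4.6], [0, 0, -2.5, 0, 4.6], [0, 0, -5, 0, 4.6], [0, 0, -8, 0, 4.6], [0, 0, -11, 0, 4.6]])

```text
time: 18.18
position: [0.5932, 0.0937, 0.2136]
tool_rot: [0.754, 0.657, 0.001, 0.001]
ft_force: [0.7, -0.8, -0.6]
grip_width: 0.0459
```

Emit:
arm_command(targets=[[-2, 0, -2, 0, 4.6], [-2, 0, -3, 0, 4.6], [-2, 0, -3, 0, 4.6], [-2, 0, -3, 0, 4.6]])

```text
time: 18.68
position: [0.5896, 0.0745, 0.2406]
tool_rot: [0.754, 0.657, -0.001, -0.001]
ft_force: [0.1, 0.9, -0.7]
grip_width: 0.0461
```

```bash
python3 -c "
from h import *
s,d=snap('side','side17');knob(['side17'])
print(robot.get_obs()['position'],robot.get_obs()['joint_velocities'].round(3))
uv,W=cloud('side',d,290,130,345,230);L=loc(W);h=cv2.cvtColor(s,cv2.COLOR_RGB2HSV);k=cv2.inRange(h,np.array((100,80,40)),np.array((130,255,255)));q=L[k[uv[:,1],uv[:,0]]>0]
for lo in range(100,170,10):
  p=q[(q[:,2]>lo)&(q[:,2]<lo+10)];print(lo,len(p),np.median(p,0).round(1) if len(p) else '')
print('top z',np.percentile(q[:,2],[98,100]))
cv2.imwrite('pics/g9.png',cv2.resize(cv2.imread('pics/side17.png')[60:380,220:440],None,fx=1.8,fy=1.8,interpolation=cv2.INTER_CUBIC))
"
```

```text
side17 knob px 329.56 214.89 y med -93.69 z 91.98 321
[0.58950771 0.07446533 0.24033536] [-0.001  0.005  0.    -0.002  0.001  0.001]
100 89 [  3.5  -4.8 104.3]
110 72 [  6.   -5.3 115. ]
120 76 [  2.9  -5.3 124.7]
130 73 [  4.4  -5.4 135.5]
140 74 [  4.1  -4.8 144.9]
150 75 [  4.8  -5.  155. ]
160 82 [  4.2  -2.9 164.1]
top z [164.78487188 166.41702404]
```

View pics/g9.png

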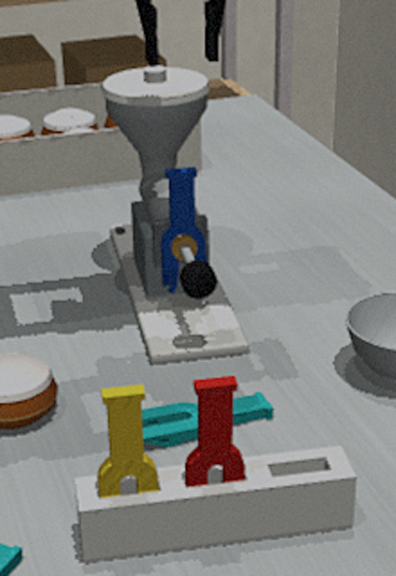

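The clip stands upright on the rod at about (320,165). Its top is at z≈0.165–0.166, so the grip point is about 49 mm above the gap point. The plunger reads 3.8 mm, the gripper is clear, and everything else is undisturbed. Handing in.

```bash
python3 -c "
from rig import robot
print(robot.hand_in())"
```

```text
the job is handed in; nothing more can be done
None
```

The blue clip is fitted on the plunger rod and released, and the job was handed in at about 19 s; no verdict was reported. I gripped it by its cap, lifted it out of the holder and pushed it down over the rod. The click came first. I then met a firm stop at about 14 N on the wrist, so the rod centre is near z 0.0875 m.

**Last checks, by side camera after release:**
- **Fit:** the clip is upright and flat on the guide plate, about −2 mm from the gap centre along the rod and about 1 mm off centre across it.
- **Height:** the grip point is about 48.5–49 mm above the gap point. That is inside the 47–67 mm window but near its low end, because the rod was set low.
- **Collar:** the plunger reads about 3.8 mm, so the collar is sprung in above the pads.
- **Surroundings:** the gripper was clear, and the red and yellow clips, doughnut and bowl looked undisturbed.

**What disagreed:**
- **Fingertip height:** the visible fingertips sat about 39 mm higher than the reported TCP, so I worked from the pictures and by feel.
- **Grip:** the fingers closed on the 28 mm cap rather than the 24 mm tab. It held without slipping, but the clip leaned a few hundredths of a radian while gripped. It straightened when I let go.

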